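Sort sealed canisters by weight

TASK

Take the two sealed canisters one at a time: lift it just clear of the bench above where it stood (at most 5 cm), hold it still there for about a second and feel its weight, then stand it in a free pocket of the block rack if it is heavier than 250 g, or of the tube rack if it is lighter (within 30 g of that either will do). Lower it by feel until the sprung pad in the pocket carries it, without pressing the pad down hard and without letting the canister drop, then let go. Leave the beaker, the small bottle and the dish alone.

Things in the scene. Friction and masses are not known exactly. Their poses are not given: they have to be found in the camera images.
- canister_a: one of two identical plain aluminium sample canisters, sealed, upright cylinder 40 mm across, 90 mm tall, with a finely knurled lid over its top 29 mm (same width, rigid) and a 3 mm chamfer round the foot. Origin: centre of its underside, z up. It stands free on the worktop. Its weight is hidden: anywhere from 100 to 400 g, independent of the other one (both may be heavy, or both light), and does not show
- canister_b: one of two identical plain aluminium sample canisters, sealed, upright cylinder 40 mm across, 90 mm tall, with a finely knurled lid over its top 29 mm (same width, rigid) and a 3 mm chamfer round the foot. Origin: centre of its underside, z up. It stands free on the worktop. Its weight is hidden: anywhere from 100 to 400 g, independent of the other one (both may be heavy, or both light), and does not show
- block_rack: the rack for heavy canisters: fixed grey rectangular block 76 x 150 x 50 mm (x, y, z) with two round pockets 70 mm apart along its y axis. Origin: centre of its underside
- tube_rack2: the rack for light canisters: fixed, two separate grey upright round tubes, 54 mm outside, 44 mm inside, 50 mm tall, 70 mm apart along its y axis, joined by a low bridge, with small round screw feet at both ends (190 mm long overall). Origin: centre of its underside
- block_mouth0 (a point): Block rack: centre of the mouth of one of its two round pockets, at its top edge, 50 mm above the worktop; pocket 44 mm wide. Inside lies a sprung pad
- block_mouth1 (a point): Block rack: centre of the mouth of one of its two round pockets, at its top edge, 50 mm above the worktop; pocket 44 mm wide. Inside lies a sprung pad
- block_pad0 (a joint): travel of the sprung seat pad in the pocket of block_mouth0: 0 unloaded, grows downward as it is pressed (m), 2 N per mm, heavily damped, runs to 0.012 and must never pass 0.007 (14 N). A canister alone presses it 0.5 to 2 mm. The resting height of each pad is set differently each time and not known: its top lies somewhere between 10 and 30 mm above the worktop, 20 to 40 mm below the mouth
- block_pad1 (a joint): travel of the sprung seat pad in the pocket of block_mouth1: 0 unloaded, grows downward as it is pressed (m), 2 N per mm, heavily damped, runs to 0.012 and must never pass 0.007 (14 N). A canister alone presses it 0.5 to 2 mm. The resting height of each pad is set differently each time and not known: its top lies somewhere between 10 and 30 mm above the worktop, 20 to 40 mm below the mouth
- tube_mouth0 (a point): Tube rack: centre of the mouth of one of its two round pockets, at its top edge, 50 mm above the worktop; pocket 44 mm wide. Inside lies a sprung pad
- tube_mouth1 (a point): Tube rack: centre of the mouth of one of its two round pockets, at its top edge, 50 mm above the worktop; pocket 44 mm wide. Inside lies a sprung pad
- tube_pad0 (a joint): travel of the sprung seat pad in the pocket of tube_mouth0: 0 unloaded, grows downward as it is pressed (m), 2 N per mm, heavily damped, runs to 0.012 and must never pass 0.007 (14 N). A canister alone presses it 0.5 to 2 mm. The resting height of each pad is set differently each time and not known: its top lies somewhere between 10 and 30 mm above the worktop, 20 to 40 mm below the mouth
- tube_pad1 (a joint): travel of the sprung seat pad in the pocket of tube_mouth1: 0 unloaded, grows downward as it is pressed (m), 2 N per mm, heavily damped, runs to 0.012 and must never pass 0.007 (14 N). A canister alone presses it 0.5 to 2 mm. The resting height of each pad is set differently each time and not known: its top lies somewhere between 10 and 30 mm above the worktop, 20 to 40 mm below the mouth
- by_beaker_b1: bystander: empty glass beaker, 70 mm across, 90 mm tall, loose; leave it alone. Origin: centre of its underside
- by_soak_bottle: bystander: small clear bottle, 39 mm across, 56 mm tall, loose; leave it alone. Origin: centre of its underside
- by_petri_1: bystander: closed round glass dish, 100 mm across, 18 mm tall, loose; leave it alone. Origin: centre of its underside
Mind the look-alikes: they are no part of the job. What is shaped like the block_rack but red is not meant.

How it is judged:
On the way, in this order (a step that is already met when the one before it is completed fails the run):
1. one canister is held still, just clear of the bench (3 to 60 mm) above where it stood (((height (world z) of canister_a above 0.003 m and distance of canister_a from where it was at the start of the episode below 0.06 m and linear speed of canister_a below 0.012 m/s and contact force between canister_a and the fingers above 1 N) or (height (world z) of canister_b above 0.003 m and distance of canister_b from where it was at the start of the episode below 0.06 m and linear speed of canister_b below 0.012 m/s and contact force between canister_b and the fingers above 1 N))), for 0.3 s.
2. that canister stands released in a pocket of the rack for its weight ((((horizontal distance between canister_a and block_mouth0 below 0.004 m and z of canister_a in the frame of block_mouth0 below -0.015 m and angle between canister_a's own z axis and vertical below 0.08 rad and contact force between canister_a and the fingers below 0.05 N and linear speed of canister_a below 0.02 m/s and contact force between canister_a and anything else above 2.158 N) or (horizontal distance between canister_a and block_mouth1 below 0.004 m and z of canister_a in the frame of block_mouth1 below -0.015 m and angle between canister_a's own z axis and vertical below 0.08 rad and contact force between canister_a and the fingers below 0.05 N and linear speed of canister_a below 0.02 m/s and contact force between canister_a and anything else above 2.158 N) or (horizontal distance between canister_a and tube_mouth0 below 0.004 m and z of canister_a in the frame of tube_mouth0 below -0.015 m and angle between canister_a's own z axis and vertical below 0.08 rad and contact force between canister_a and the fingers below 0.05 N and linear speed of canister_a below 0.02 m/s and contact force between canister_a and anything else between 0.7 and 2.747 N) or (horizontal distance between canister_a and tube_mouth1 below 0.004 m and z of canister_a in the frame of tube_mouth1 below -0.015 m and angle between canister_a's own z axis and vertical below 0.08 rad and contact force between canister_a and the fingers below 0.05 N and linear speed of canister_a below 0.02 m/s and contact force between canister_a and anything else between 0.7 and 2.747 N)) or ((horizontal distance between canister_b and block_mouth0 below 0.004 m and z of canister_b in the frame of block_mouth0 below -0.015 m and angle between canister_b's own z axis and vertical below 0.08 rad and contact force between canister_b and the fingers below 0.05 N and linear speed of canister_b below 0.02 m/s and contact force between canister_b and anything else above 2.158 N) or (horizontal distance between canister_b and block_mouth1 below 0.004 m and z of canister_b in the frame of block_mouth1 below -0.015 m and angle between canister_b's own z axis and vertical below 0.08 rad and contact force between canister_b and the fingers below 0.05 N and linear speed of canister_b below 0.02 m/s and contact force between canister_b and anything else above 2.158 N) or (horizontal distance between canister_b and tube_mouth0 below 0.004 m and z of canister_b in the frame of tube_mouth0 below -0.015 m and angle between canister_b's own z axis and vertical below 0.08 rad and contact force between canister_b and the fingers below 0.05 N and linear speed of canister_b below 0.02 m/s and contact force between canister_b and anything else between 0.7 and 2.747 N) or (horizontal distance between canister_b and tube_mouth1 below 0.004 m and z of canister_b in the frame of tube_mouth1 below -0.015 m and angle between canister_b's own z axis and vertical below 0.08 rad and contact force between canister_b and the fingers below 0.05 N and linear speed of canister_b below 0.02 m/s and contact force between canister_b and anything else between 0.7 and 2.747 N)))), for 0.2 s.
3. the other canister is held still, just clear of the bench above where it stood, while the first stays in its pocket (((((horizontal distance between canister_a and block_mouth0 below 0.004 m and z of canister_a in the frame of block_mouth0 below -0.015 m and angle between canister_a's own z axis and vertical below 0.08 rad and contact force between canister_a and the fingers below 0.05 N and linear speed of canister_a below 0.02 m/s) or (horizontal distance between canister_a and block_mouth1 below 0.004 m and z of canister_a in the frame of block_mouth1 below -0.015 m and angle between canister_a's own z axis and vertical below 0.08 rad and contact force between canister_a and the fingers below 0.05 N and linear speed of canister_a below 0.02 m/s) or (horizontal distance between canister_a and tube_mouth0 below 0.004 m and z of canister_a in the frame of tube_mouth0 below -0.015 m and angle between canister_a's own z axis and vertical below 0.08 rad and contact force between canister_a and the fingers below 0.05 N and linear speed of canister_a below 0.02 m/s) or (horizontal distance between canister_a and tube_mouth1 below 0.004 m and z of canister_a in the frame of tube_mouth1 below -0.015 m and angle between canister_a's own z axis and vertical below 0.08 rad and contact force between canister_a and the fingers below 0.05 N and linear speed of canister_a below 0.02 m/s)) and (height (world z) of canister_b above 0.003 m and distance of canister_b from where it was at the start of the episode below 0.06 m and linear speed of canister_b below 0.012 m/s and contact force between canister_b and the fingers above 1 N)) or (((horizontal distance between canister_b and block_mouth0 below 0.004 m and z of canister_b in the frame of block_mouth0 below -0.015 m and angle between canister_b's own z axis and vertical below 0.08 rad and contact force between canister_b and the fingers below 0.05 N and linear speed of canister_b below 0.02 m/s) or (horizontal distance between canister_b and block_mouth1 below 0.004 m and z of canister_b in the frame of block_mouth1 below -0.015 m and angle between canister_b's own z axis and vertical below 0.08 rad and contact force between canister_b and the fingers below 0.05 N and linear speed of canister_b below 0.02 m/s) or (horizontal distance between canister_b and tube_mouth0 below 0.004 m and z of canister_b in the frame of tube_mouth0 below -0.015 m and angle between canister_b's own z axis and vertical below 0.08 rad and contact force between canister_b and the fingers below 0.05 N and linear speed of canister_b below 0.02 m/s) or (horizontal distance between canister_b and tube_mouth1 below 0.004 m and z of canister_b in the frame of tube_mouth1 below -0.015 m and angle between canister_b's own z axis and vertical below 0.08 rad and contact force between canister_b and the fingers below 0.05 N and linear speed of canister_b below 0.02 m/s)) and (height (world z) of canister_a above 0.003 m and distance of canister_a from where it was at the start of the episode below 0.06 m and linear speed of canister_a below 0.012 m/s and contact force between canister_a and the fingers above 1 N)))), for 0.3 s.
At the end, for the whole second after the job is handed in: Each canister stands released, upright (within 0.08 rad) and at rest on the pad in a pocket (underside at least 15 mm below the mouth, within 4 mm of its axis): in the block rack if it weighs over 280 g, in the tube rack if under 220 g, in either if between (((horizontal distance between canister_a and block_mouth0 below 0.004 m and z of canister_a in the frame of block_mouth0 below -0.015 m and angle between canister_a's own z axis and vertical below 0.08 rad and contact force between canister_a and the fingers below 0.05 N and linear speed of canister_a below 0.02 m/s and contact force between canister_a and anything else above 2.158 N) or (horizontal distance between canister_a and block_mouth1 below 0.004 m and z of canister_a in the frame of block_mouth1 below -0.015 m and angle between canister_a's own z axis and vertical below 0.08 rad and contact force between canister_a and the fingers below 0.05 N and linear speed of canister_a below 0.02 m/s and contact force between canister_a and anything else above 2.158 N) or (horizontal distance between canister_a and tube_mouth0 below 0.004 m and z of canister_a in the frame of tube_mouth0 below -0.015 m and angle between canister_a's own z axis and vertical below 0.08 rad and contact force between canister_a and the fingers below 0.05 N and linear speed of canister_a below 0.02 m/s and contact force between canister_a and anything else between 0.7 and 2.747 N) or (horizontal distance between canister_a and tube_mouth1 below 0.004 m and z of canister_a in the frame of tube_mouth1 below -0.015 m and angle between canister_a's own z axis and vertical below 0.08 rad and contact force between canister_a and the fingers below 0.05 N and linear speed of canister_a below 0.02 m/s and contact force between canister_a and anything else between 0.7 and 2.747 N)) and ((horizontal distance between canister_b and block_mouth0 below 0.004 m and z of canister_b in the frame of block_mouth0 below -0.015 m and angle between canister_b's own z axis and vertical below 0.08 rad and contact force between canister_b and the fingers below 0.05 N and linear speed of canister_b below 0.02 m/s and contact force between canister_b and anything else above 2.158 N) or (horizontal distance between canister_b and block_mouth1 below 0.004 m and z of canister_b in the frame of block_mouth1 below -0.015 m and angle between canister_b's own z axis and vertical below 0.08 rad and contact force between canister_b and the fingers below 0.05 N and linear speed of canister_b below 0.02 m/s and contact force between canister_b and anything else above 2.158 N) or (horizontal distance between canister_b and tube_mouth0 below 0.004 m and z of canister_b in the frame of tube_mouth0 below -0.015 m and angle between canister_b's own z axis and vertical below 0.08 rad and contact force between canister_b and the fingers below 0.05 N and linear speed of canister_b below 0.02 m/s and contact force between canister_b and anything else between 0.7 and 2.747 N) or (horizontal distance between canister_b and tube_mouth1 below 0.004 m and z of canister_b in the frame of tube_mouth1 below -0.015 m and angle between canister_b's own z axis and vertical below 0.08 rad and contact force between canister_b and the fingers below 0.05 N and linear speed of canister_b below 0.02 m/s and contact force between canister_b and anything else between 0.7 and 2.747 N))); the robot touches nothing.
It fails at once if a seat pad is pressed down more than 7 mm (14 N) (value of joint any of block_pad0, block_pad1, tube_pad0, tube_pad1 above 0.007 m).
It fails at once if a canister drops or is knocked: moves faster than 0.25 m/s while not held ((contact force between canister_a and the fingers below 0.02 N and linear speed of canister_a above 0.25 m/s) or (contact force between canister_b and the fingers below 0.02 N and linear speed of canister_b above 0.25 m/s)).
It fails at once if a canister is tipped by more than 0.5 rad (angle between any of canister_a, canister_b's own z axis and vertical above 0.5 rad).
It fails at once if a bystander is moved more than 20 mm (distance of any of by_beaker_b1, by_soak_bottle, by_petri_1 from where it was at the start of the episode above 0.02 m).
It also fails if it takes over 67 s, if anything falls off the work surface, if the arm or the gripper's body presses on something with over 40 N, if the wrist force passes 120 N, or if a joint passes its speed limit or range.

ROBOT

A 6-joint arm with a two-finger parallel gripper is mounted at the origin on a cart in front of the work surface, level with it; the furniture and walls round the work are solid. World frame = base frame: x ahead of the robot, y to its left, z up, the work surface at z = 0. Lengths are in m, angles in rad, forces in N, time in s.
With the tool pointing down it reaches from about 0.275 to 0.725 m from the base axis. Payload 15.9 kg.
Tool frame: the origin (TCP) lies midway between the tips of the shut fingers; the grasp point (between the pads) lies 19 mm behind it; y points along the fingers, z is the direction in which the jaws open and shut, and the axes are right-handed (so a half turn about y gives the same grasp; the last joint's range is limited). The gripper opens to 85 mm and grips with 20 to 120 N. Pads are 22 mm wide; open, the fingers measure 114 mm over their backs; the gripper's body (76 mm by 85 mm) begins 54 mm behind the grasp point. The pads swing forward as they close: fully open they stand 13 mm farther back than shut.
Start: joints at [1.317, 0.213, -0.034, 1.323, 0, 1.571], TCP at [0.126, 0.484, 0.231] pointing down, gripper open.
Joint ranges: [-2.98, 2.98], [-0.74, 1.72], [-1.14, 1.35], [-2.1, 2.04], [-1.57, 1.44], [-3.14, 3.14]. Speed limits (rad/s): [1.89, 1.89, 2.39, 2.57, 3.14, 3.14].

INTERFACE

Orientations are given as a rotation vector (axis times angle).
In Python, from workcell import sensors, eyes, hand_in gives the robot as it stands.
- The arm moves only by the tool arm_command, never from a script. Its arguments are lists of equal length, an entry for each row: "travel": the shift along the tool's x, y, z in cm, a list of three; "turn": the turn about the tool's y in rad; "hand": the finger opening in cm, from 0 to 8.54. A call has 1 to 5 rows; each row is the pose to reach, as a shift and turn from the pose measured when the call began, along the tool's axes at that moment; what a row does not reach only later rows make up. A row lasts 1/12 s, in which the tool goes at most 41.7 mm and 7.16 degrees, less where a joint would pass 70% of its speed; a pose out of reach is approached as far as the arm can. A call with a gripper value outside its range is refused whole. The fingers move at their own pace and stop on an object; the grip force is fixed at half the most. Time passes only in rows, so rows that repeat a pose let the fingers close. It gives the time, the measured TCP pose, the force and the opening at its end, in the units of the state.
- sensors.get_obs(): the state, without advancing time (a new reading comes with each control period).
- eyes.camera(name): name is "scene" or "top"; returns a dict with "pixels" (384x512x3 uint8, blue, green, red), "camera_matrix" (3x3 intrinsics, pixels), "rvec" (rotation vector, rad) and "tvec" (3), from world to camera coordinates, as OpenCV has them. Camera axes: x right, y down, z forward; pixel columns grow to the right and rows downward; lengths in m; the calibration is good to about 2 mm. A picture is of the moment at which its call begins. There is no depth.
- hand_in(): hands the job in, once; it reports no verdict.
The state is a dict: "time_s": time; "qpos": joint angles; "qd": joint speeds; "tau": joint torques, N m; "ee_pos": TCP position; "orientation": TCP orientation; "contact_force": force on the tool from outside, world axes, zero at the start; "wrist_torque": the same for the moment, N m; "gripper_width": finger opening in m.
Only numpy, scipy, OpenCV 4.12 (cv2) and the standard library are available. Lean on these libraries where they do the work, as an engineer would, in place of code of your own. Each camera call takes 0.05 s, during which the arm holds its last target.

## Working session

There is one attempt and no reset: what is moved stays moved. The work goes in short steps, Python scripts to look and compute and a tool call to move; the robot and the scene stay as the last step left them, time stands still between calls to the robot, and variables do not carry over. Pictures are saved under pics/ and viewed, and the job is handed in when it is done.

Besides the shell and the picture viewer there is one more tool, called after ">>>" as a command line: name --pt "numbers of a row" for each row, then --argument value for the rest. arm_command: Moves the arm, as the interface text tells. Its arguments: {"type":"object","properties":{"travel":{"type":"array","items":{"type":"array","items":{"type":"number"}}},"turn":{"type":"array","items":{"type":"number"}},"hand":{"type":"array","items":{"type":"number"}}},"required":["travel","turn","hand"]}

```bash
mkdir -p pics; ls; python3 - <<'E'
from workcell import sensors, eyes
import cv2,pickle
print(sensors.get_obs())
for n in("scene","top"):
    c=eyes.camera(n); cv2.imwrite(f"pics/{n}0.png",cv2.resize(c["pixels"],None,fx=1.5,fy=1.5,interpolation=cv2.INTER_CUBIC)); pickle.dump(c,open(f"{n}0.pkl","wb"))
    print(n,c["camera_matrix"],c["rvec"],c["tvec"])
E
```

```text
pics
{'time_s': 0.0, 'qpos': array([ 1.31701563e+00,  2.13395624e-01, -3.50699756e-02,  1.32348451e+00,
       -2.00361490e-05,  1.57081993e+00]), 'qd': array([-0.00036236,  0.00108143,  0.00038075, -0.00146649,  0.0003966 ,
       -0.00151091]), 'tau': array([-5.83708152e-04, -6.86160636e+01,  4.87118161e+01,  1.77313224e-02,
       -1.57298241e-04, -1.58615308e-05]), 'ee_pos': array([0.12545336, 0.4836541 , 0.23079212]), 'orientation': array([-1.56274617,  0.19937139, -0.19917281]), 'contact_force': array([-0.06695884,  0.34039799,  0.7673372 ]), 'wrist_torque': array([ 0.03154368, -0.00794509,  0.02038416]), 'gripper_width': 0.08540656219468606}
scene [[438.61146796   0.         253.27900619]
 [  0.         438.61146796 199.87771525]
 [  0.           0.           1.        ]] [ 1.9989665  -1.05467204  0.49798474] [-0.39676009  0.31754342  0.60987787]
top [[454.78816594   0.         255.68190212]
 [  0.         454.78816594 190.63424358]
 [  0.           0.           1.        ]] [ 2.15814708 -2.16233964  0.08345557] [-0.07465476  0.5924711   0.99649364]
```

View pics/scene0.png

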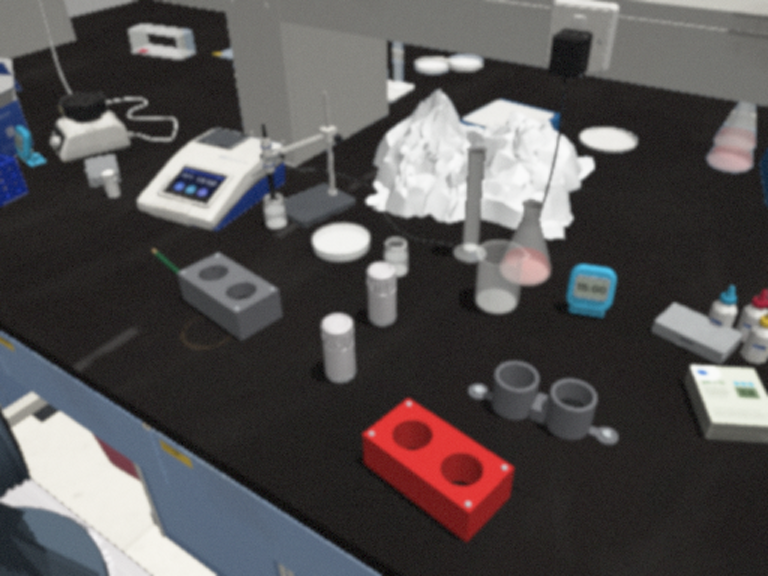

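View pics/top0.png

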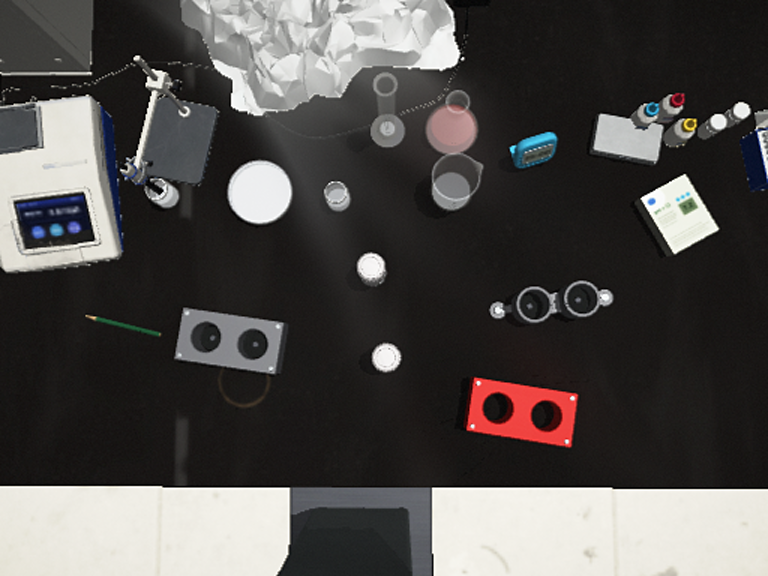

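Scene picture: grey block rack at about (230,292), red look-alike at (438,465), grey tube rack at (543,400), canisters at (382,293) and (340,347), small bottle at (396,257), beaker at (498,280). The top picture has the canisters' lids at (371,267) and (386,357). Next I'll measure them.

```bash
cat > h.py <<'E'
import numpy as np,cv2,pickle
def load(n): return pickle.load(open(n,"rb"))
def ray(c,u,v,z):
    R=cv2.Rodrigues(np.array(c["rvec"],float))[0];t=np.array(c["tvec"],float).ravel()
    d=R.T@np.linalg.solve(np.array(c["camera_matrix"]),[u,v,1.]);o=-R.T@t
    return o+d*(z-o[2])/d[2]
def proj(c,P):
    return cv2.projectPoints(np.array(P,float).reshape(-1,3),np.array(c["rvec"],float),np.array(c["tvec"],float),np.array(c["camera_matrix"]),None)[0].reshape(-1,2)
E
python3 - <<'E'
from h import *
t=load("top0.pkl");s=load("scene0.pkl")
R=cv2.Rodrigues(np.array(t["rvec"]))[0];print("cam",-R.T@np.array(t["tvec"]).ravel())
for n,u,v,z in [("canA",371,267,.09),("canB",386,357,.09),("blk0",206,337,.05),("blk1",252,345,.05),("tub0",533,304,.05),("tub1",581,298,.05),("red",523,410,.05),("beak",452,190,.0),("bot",336,196,.056),("petri",260,192,.018),("edge",400,488,0)]:
    print(n,ray(t,u/1.5,v/1.5,z).round(4))
for n,u,v,z in [("canA",382,271,.09),("canB",338,324,.09),("blk0",215,271,.05),("blk1",241,291,.05),("tub0",516,377,.05),("tub1",573,395,.05)]:
    print("s",n,ray(s,u/1.5,v/1.5,z).round(4))
im=t["pixels"]
for n,(x0,y0,x1,y1) in {"l":(100,150,290,270),"r":(230,150,420,270)}.items():
    cv2.imwrite(f"pics/crop_{n}.png",cv2.resize(im[y0:y1,x0:x1],None,fx=4,fy=4,interpolation=cv2.INTER_CUBIC))
E
```

```text
cam [ 0.49100204 -0.09801271  1.0482869 ]
canA [ 0.6132 -0.0594  0.09  ]
canB [ 0.4864 -0.0805  0.09  ]
blk0 [0.5157 0.1845 0.05  ]
blk1 [0.5039 0.1165 0.05  ]
tub0 [ 0.563  -0.2945  0.05  ]
tub1 [ 0.5717 -0.3645  0.05  ]
red [ 0.4103 -0.2768  0.05  ]
beak [ 0.7455 -0.1824  0.    ]
bot [ 0.7239 -0.006   0.056 ]
petri [0.7399 0.1152 0.018 ]
edge [ 0.2906 -0.0996  0.    ]
s canA [ 0.6108 -0.0625  0.09  ]
s canB [ 0.4835 -0.0837  0.09  ]
s blk0 [0.5194 0.1854 0.05  ]
s blk1 [0.5037 0.1148 0.05  ]
s tub0 [ 0.5597 -0.2964  0.05  ]
s tub1 [ 0.5689 -0.3654  0.05  ]
```

View pics/crop_l.png

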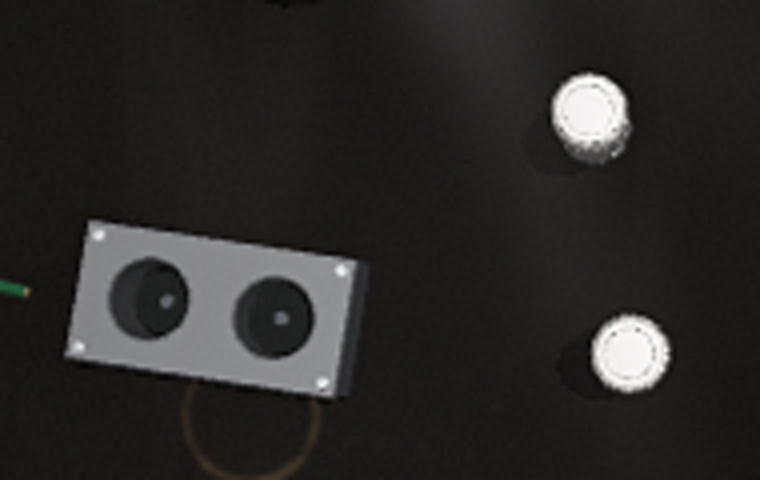

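View pics/crop_r.png

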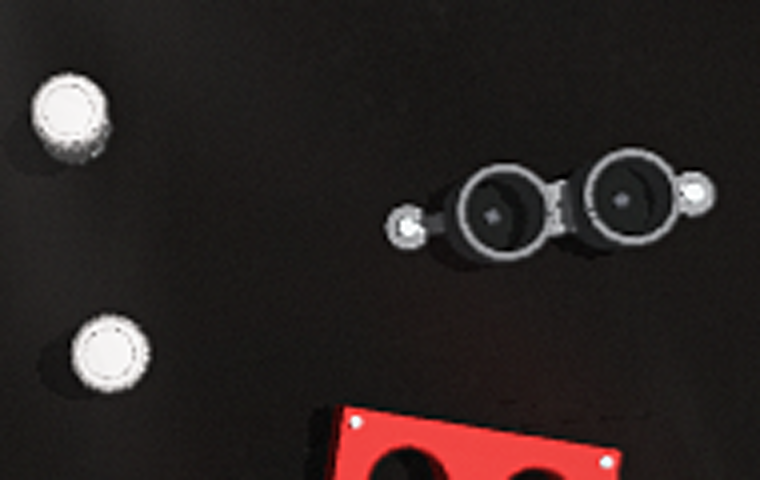

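```bash
cat >> h.py <<'E'
def fitlid(c,u,v,z,thr=150,win=22):
    g=cv2.cvtColor(c["pixels"],cv2.COLOR_BGR2GRAY)
    m=(g>thr).astype(np.uint8); n,l,st,ce=cv2.connectedComponentsWithStats(m)
    return n
def oaxes(o):
    R=cv2.Rodrigues(np.array(o["orientation"],float))[0]; return R
def avg(k=20):
    from workcell import sensors,eyes
    F=[]
    for i in range(k):
        eyes.camera("top"); F.append(sensors.get_obs()["contact_force"])
    F=np.array(F); return F.mean(0),F.std(0)
E
python3 - <<'E'
from h import *
from workcell import sensors
t=load("top0.pkl")
f=lambda x0,p:((p+.5)/4-.5+x0)
for n,x0,u,v,z in [("canA",100,590,110,.09),("canB",100,630,353,.09),("canA",230,69.5,110,.09),("canB",230,110.5,353,.09),("blk0",100,149,298.5,.05),("blk1",100,274,317,.05),("c1",100,90,220,.05),("c2",100,357,262,.05),("c3",100,66,356,.05),("c4",100,338,397,.05),("tub0",230,504,212,.05),("tub1",230,631,196,.05)]:
    print(n,ray(t,f(x0,u),f(150,v),z).round(4))
o=sensors.get_obs();print(oaxes(o).round(3))
print(avg(20))
print(proj(t,[o["ee_pos"]]))
E
```

```text
canA [ 0.6151 -0.059   0.09  ]
canB [ 0.4867 -0.0801  0.09  ]
canA [ 0.6151 -0.0587  0.09  ]
canB [ 0.4867 -0.0803  0.09  ]
blk0 [0.5166 0.1856 0.05  ]
blk1 [0.5063 0.1162 0.05  ]
c1 [0.56   0.2195 0.05  ]
c2 [0.5365 0.0709 0.05  ]
c3 [0.4851 0.2307 0.05  ]
c4 [0.4627 0.0803 0.05  ]
tub0 [ 0.5631 -0.2952  0.05  ]
tub1 [ 0.5717 -0.3646  0.05  ]
[[ 0.968 -0.     0.251]
 [-0.251 -0.001  0.968]
 [-0.    -1.    -0.001]]
(array([-0.25059456,  0.04109469, -0.07797303]), array([0.67031391, 0.57453345, 0.52628539]))
[[-68.77405747 447.64555793]]
```

```bash
cat >> h.py <<'E'
def to(x,y,z,yaw=0.0):
    "local cm shift + turn to reach world TCP x,y,z with jaw axis at yaw"
    from workcell import sensors
    o=sensors.get_obs();R=oaxes(o);p=o["ee_pos"]
    d=R.T@(np.array([x,y,z])-p)*100
    a=np.arctan2(R[1,2],R[0,2]); tr=(a-yaw+np.pi/2)%np.pi-np.pi/2
    print("t",round(o["time_s"],2),"pos",p.round(4),"jaw",round(a,3),"w",round(o["gripper_width"],4),"q",o["qpos"].round(2))
    print("shift cm",d.round(2),"turn",round(tr,3),"tilt",R[:,1].round(3))
E
python3 -c "
from h import *
to(.487,-.08,.20)"
```

```text
t 1.1 pos [0.1255 0.484  0.2313] jaw 1.317 w 0.0854 q [ 1.32  0.21 -0.03  1.32 -0.    1.57]
shift cm [ 49.15   3.13 -45.52] turn 1.317 tilt [ 0. -0. -1.]
```

>>> arm_command --pt "2.8 0.1 -2.6" --pt "5.6 0.2 -5.2" --pt "8.4 0.3 -7.8" --pt "11.2 0.4 -10.4" --pt "14 0.5 -13" --turn '[0.1, 0.2, 0.3, 0.4, 0.5]' --hand '[8.5, 8.5, 8.5, 8.5, 8.5]'

```text
time_s: 1.52
ee_pos: [0.2288, 0.3214, 0.2263]
orientation: [-1.488, 0.593, -0.593]
contact_force: [1.6, 0.5, 0.9]
gripper_width: 0.0852
```

```bash
python3 -c "
from h import *
to(.487,-.08,.20)"
```

```text
t 1.52 pos [0.2288 0.3214 0.2263] jaw 0.813 w 0.0852 q [ 0.95 -0.   -0.29  1.28 -0.    1.71]
shift cm [ 46.35   2.63 -11.4 ] turn 0.813 tilt [ 0.  0. -1.]
```

>>> arm_command --pt "3.6 0.2 -0.9" --pt "7.2 0.4 -1.8" --pt "10.8 0.6 -2.7" --pt "14.4 0.8 -3.6" --pt "18 1 -4.4" --turn '[0.1, 0.2, 0.3, 0.4, 0.5]' --hand '[8.5, 8.5, 8.5, 8.5, 8.5]'

```text
time_s: 1.93
ee_pos: [0.3298, 0.164, 0.2164]
orientation: [-1.338, 0.979, -0.98]
contact_force: [1.0, 1.1, -0.5]
gripper_width: 0.0852
```

```bash
python3 -c "
from h import *
to(.487,-.08,.20)"
```

```text
t 1.93 pos [0.3298 0.164  0.2164] jaw 0.308 w 0.0852 q [ 0.46 -0.05 -0.37  1.26  0.    1.72]
shift cm [28.02  1.64  7.58] turn 0.308 tilt [ 0.001  0.001 -1.   ]
```

>>> arm_command --pt "3.6 0.2 1" --pt "7.2 0.4 2" --pt "10.8 0.6 3" --pt "14.4 0.8 4" --pt "18 1 5" --turn '[0.06, 0.12, 0.18, 0.24, 0.308]' --hand '[8.5, 8.5, 8.5, 8.5, 8.5]'

```text
time_s: 2.35
ee_pos: [0.4327, 0.0057, 0.2065]
orientation: [-1.206, 1.211, -1.212]
contact_force: [0.9, 0.9, 0.3]
gripper_width: 0.0849
```

```bash
python3 -c "
from h import *
to(.487,-.08,.16)"
```

```text
t 2.35 pos [0.4327 0.0057 0.2065] jaw -0.003 w 0.0849 q [ 0.01  0.08 -0.25  1.24  0.    1.59]
shift cm [8.55 4.65 5.45] turn -0.003 tilt [ 0.002  0.001 -1.   ]
```

>>> arm_command --pt "2.9 1 1.8" --pt "5.8 2 3.6" --pt "8.55 3 5.45" --pt "8.55 3.5 5.45" --pt "8.55 3.5 5.45" --turn '[0, 0, 0, 0, 0]' --hand '[8.5, 8.5, 8.5, 8.5, 8.5]'

```text
time_s: 2.77
ee_pos: [0.4867, -0.0811, 0.1701]
orientation: [-1.206, 1.214, -1.212]
contact_force: [0.2, 0.1, 1.3]
gripper_width: 0.0846
```

```bash
python3 -c "
from h import *
to(.487,-.08,.06)
from workcell import eyes
for n in('top','scene'):
    c=eyes.camera(n);cv2.imwrite(f'pics/{n}1.png',cv2.resize(c['pixels'],None,fx=1.5,fy=1.5))
print(avg(20))
"
```

```text
t 2.77 pos [ 0.4867 -0.0811  0.1701] jaw -0.006 w 0.0846 q [-0.17  0.22 -0.18  1.17  0.    1.41]
shift cm [-0.1  11.01  0.04] turn -0.006 tilt [-0.001  0.001 -1.   ]
(array([ 0.21631809, -0.0960907 , -0.24046443]), array([0.42716143, 0.45100211, 0.43761011]))
```

View pics/top1.png

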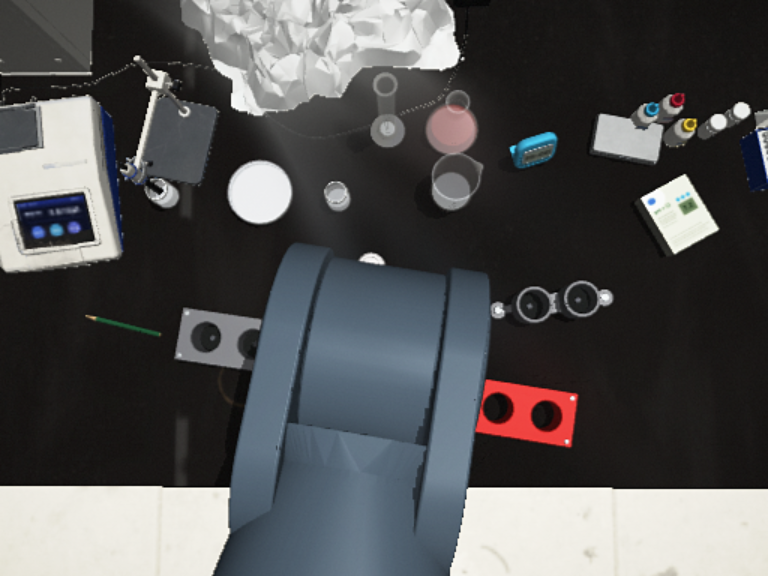

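View pics/scene1.png

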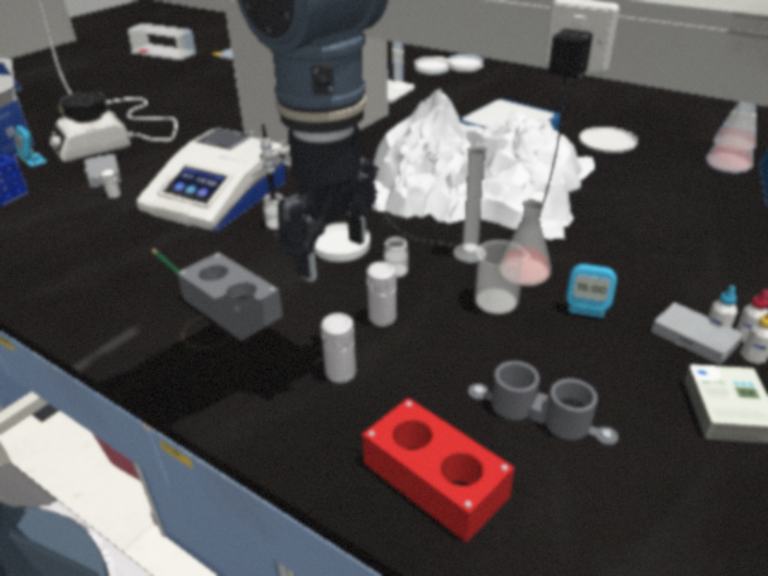

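```bash
python3 - <<'E'
from h import *
from workcell import eyes
c=eyes.camera('scene')
print(proj(c,[[.4867-.0425,-.0811,.183],[.4867+.0425,-.0811,.183]])*1.5)
im=c['pixels'][110:270,170:310];cv2.imwrite('pics/sc2.png',cv2.resize(im,None,fx=4,fy=4,interpolation=cv2.INTER_CUBIC))
for P,z in (([.487,-.08],.09),([.615,-.059],.09)):
    a=np.linspace(0,2*np.pi,12,endpoint=False)
    q=proj(c,[[P[0]+.02*np.cos(t),P[1]+.02*np.sin(t),z] for t in a]);print(((q-[170,110])*4).round(0).tolist())
E
```

```text
[[309.93603137 277.80051774]
 [354.6328387  244.43067372]]
[[245.0, 396.0], [226.0, 392.0], [204.0, 394.0], [187.0, 403.0], [178.0, 416.0], [180.0, 429.0], [193.0, 440.0], [214.0, 444.0], [236.0, 441.0], [253.0, 432.0], [262.0, 419.0], [259.0, 406.0]]
[[359.0, 259.0], [341.0, 256.0], [322.0, 258.0], [307.0, 265.0], [300.0, 276.0], [303.0, 287.0], [316.0, 295.0], [334.0, 299.0], [354.0, 296.0], [369.0, 289.0], [376.0, 278.0], [372.0, 267.0]]
```

View pics/sc2.png

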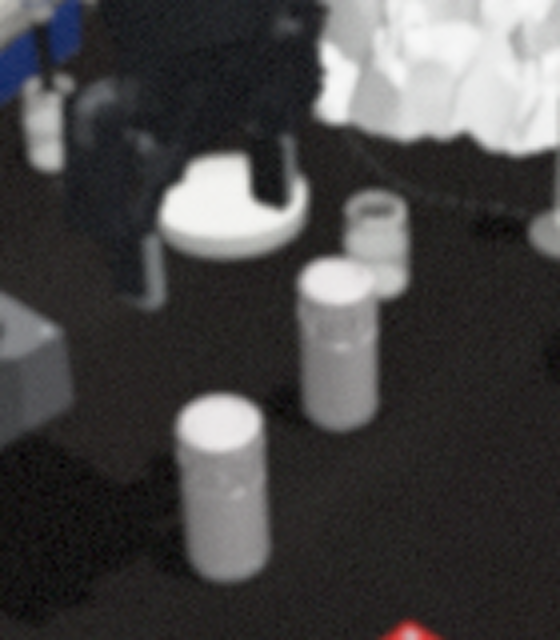

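>>> arm_command --pt "-0.1 3 0" --pt "-0.1 6 0" --pt "-0.1 9 0" --pt "-0.1 11.6 0" --pt "-0.1 11.6 0" --turn '[0, 0, 0, 0, 0]' --hand '[8.5, 8.5, 8.5, 8.5, 8.5]'

```text
time_s: 4.33
ee_pos: [0.4841, -0.0784, 0.0514]
orientation: [-1.21, 1.216, -1.208]
contact_force: [-0.6, 0.6, -0.7]
gripper_width: 0.0852
```

```bash
python3 -c "
from h import *
to(.487,-.08,.055)
from workcell import eyes
c=eyes.camera('scene');cv2.imwrite('pics/sc3.png',cv2.resize(c['pixels'][150:290,150:310],None,fx=4,fy=4))
"
```

```text
t 4.33 pos [ 0.4841 -0.0784  0.0514] jaw -0.003 w 0.0852 q [-0.16  0.31 -0.38  0.88  0.    1.41]
shift cm [ 0.15 -0.36  0.28] turn -0.003 tilt [-0.005  0.002 -1.   ]
```

View pics/sc3.png

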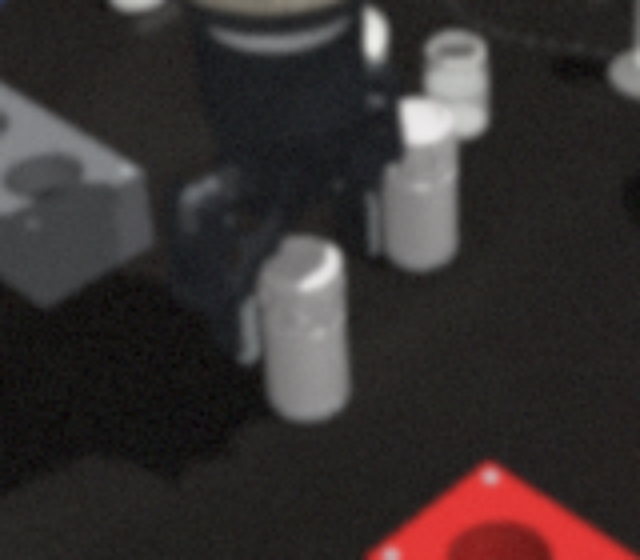

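>>> arm_command --pt "0.15 -0.4 0.28" --pt "0.15 -0.4 0.28" --pt "0.15 -0.4 0.28" --turn '[0, 0, 0]' --hand '[8.5, 8.5, 8.5]'

```text
time_s: 4.63
ee_pos: [0.4896, -0.0805, 0.0599]
orientation: [-1.207, 1.212, -1.211]
contact_force: [-0.2, -0.7, -1.1]
gripper_width: 0.0848
```

```bash
python3 -c "
from h import *
to(.487,-.08,.055)
print(avg(30))
to(.487,-.08,.055)
"
```

```text
t 4.63 pos [ 0.4896 -0.0805  0.0599] jaw -0.003 w 0.0848 q [-0.16  0.31 -0.36  0.9   0.    1.41]
shift cm [-0.05  0.49 -0.26] turn -0.003 tilt [ 0.     0.001 -1.   ]
(array([-0.00449781,  0.06773624, -0.09970641]), array([0.50320847, 0.51257883, 0.47083516]))
t 6.13 pos [ 0.4882 -0.0802  0.058 ] jaw -0.003 w 0.0849 q [-0.16  0.31 -0.37  0.9   0.    1.41]
shift cm [-0.02  0.3  -0.12] turn -0.003 tilt [-0.003  0.001 -1.   ]
```

>>> arm_command --pt "0 0.2 -0.1" --pt "0 0.2 -0.1" --pt "0 0.2 -0.1" --pt "0 0.2 -0.1" --pt "0 0.2 -0.1" --turn '[0, 0, 0, 0, 0]' --hand '[3, 3, 3, 3, 3]'

```text
time_s: 6.55
ee_pos: [0.4871, -0.0802, 0.0562]
orientation: [-1.209, 1.214, -1.209]
contact_force: [-2.4, -0.0, 5.3]
gripper_width: 0.0385
```

```bash
cat >> h.py <<'E'
def avgall(k=8,verbose=True):
    from workcell import sensors,eyes
    P=[];F=[];Q=[];c=None
    for i in range(k):
        c=eyes.camera("scene");o=sensors.get_obs();P.append(o["ee_pos"]);F.append(o["contact_force"]);R=oaxes(o);Q.append(np.r_[R[:,1],np.arctan2(R[1,2],R[0,2])])
    P=np.array(P);F=np.array(F)
    if verbose: print("t",round(o["time_s"],2),"P",P.mean(0).round(4),"sd",P.std(0).round(4),"F",F.mean(0).round(2),"sd",F.std(0).round(2),"tilt,jaw",np.mean(Q,0).round(4),"w",round(o["gripper_width"],4))
    return P.mean(0),F.mean(0),c
E
python3 -c "
from h import *
avgall()"
```

```text
t 6.95 P [ 0.487  -0.0802  0.0562] sd [0. 0. 0.] F [-2.41  0.41  5.45] sd [0.44 0.66 0.4 ] tilt,jaw [-0.0028  0.0013 -1.     -0.0033] w 0.0383
```

>>> arm_command --pt "0 -0.5 0" --pt "0 -1 0" --pt "0 -1.5 0" --pt "0 -2 0" --pt "0 -2.5 0" --turn '[0, 0, 0, 0, 0]' --hand '[3, 3, 3, 3, 3]'

```text
time_s: 7.37
ee_pos: [0.4872, -0.0802, 0.0819]
orientation: [-1.209, 1.214, -1.21]
contact_force: [-0.1, 0.7, -2.9]
gripper_width: 0.0389
```

```bash
python3 -c "
from h import *
avgall(4);p,f,c=avgall(20)
cv2.imwrite('pics/sc4.png',cv2.resize(c['pixels'][150:290,150:310],None,fx=4,fy=4))
"
```

```text
t 7.57 P [ 0.4875 -0.0803  0.082 ] sd [0.0002 0.     0.0005] F [ 0.   -0.68 -2.07] sd [0.63 0.16 0.88] tilt,jaw [-0.0018  0.0012 -1.     -0.0033] w 0.0386
t 8.57 P [ 0.4871 -0.0802  0.0811] sd [0.0001 0.     0.0001] F [ 0.02 -0.01 -2.46] sd [0.46 0.41 0.57] tilt,jaw [-0.0029  0.0013 -1.     -0.0033] w 0.0386
```

View pics/sc4.png

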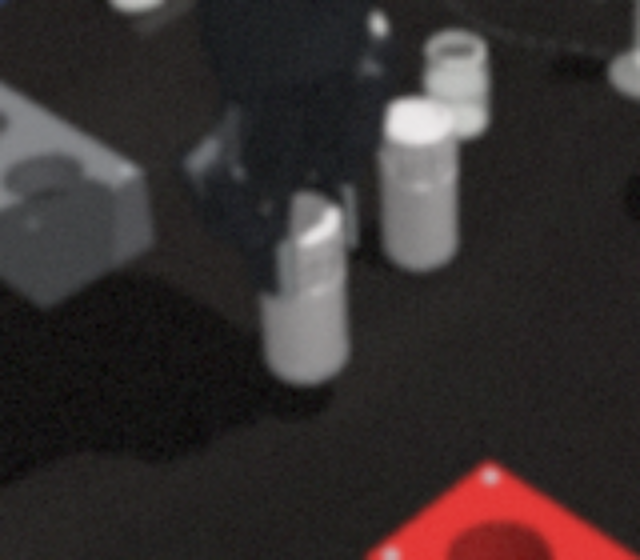

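```bash
python3 -c "
from h import *
p,f,c=avgall(50)
"
```

```text
t 11.07 P [ 0.4871 -0.0802  0.0812] sd [0. 0. 0.] F [ 0.02  0.01 -2.55] sd [0.52 0.4  0.48] tilt,jaw [-0.0028  0.0013 -1.     -0.0033] w 0.0386
```

```bash
python3 - <<'E'
from h import *
for nm,(x0,y0,x1,y1) in {"top0":(110,190,230,250),"scene0":(100,150,220,250)}.items():
    c=load(nm+".pkl");k=6
    im=cv2.resize(c["pixels"][y0:y1,x0:x1],None,fx=k,fy=k,interpolation=cv2.INTER_CUBIC)
    for P in ([.5166,.1856],[.5063,.1162]):
        a=np.linspace(0,2*np.pi,60)
        q=proj(c,[[P[0]+.022*np.cos(t),P[1]+.022*np.sin(t),.05] for t in a]);q=((q-[x0,y0]+.5)*k-.5)
        cv2.polylines(im,[q.round().astype(int)],True,(0,255,255),1)
    cv2.imwrite(f"pics/ov_{nm}.png",im)
E
```

```text
(no output)
```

View pics/ov_top0.png

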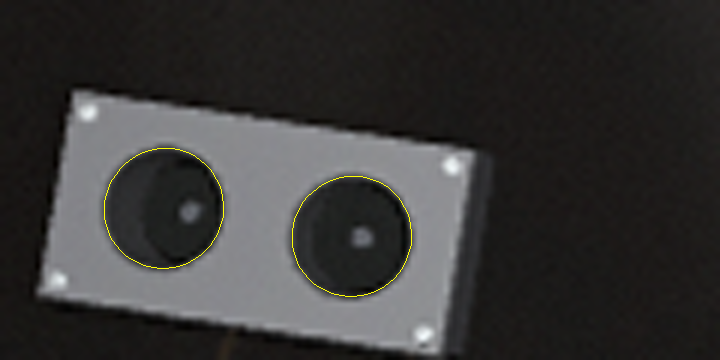

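View pics/ov_scene0.png

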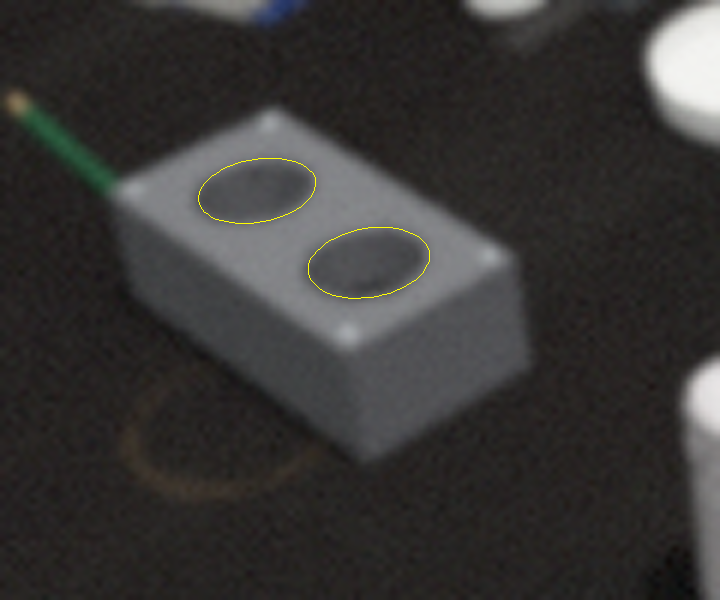

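>>> arm_command --pt "0 -2 0" --pt "0 -4.5 0" --pt "-3 -6.5 0.3" --pt "-6 -6.5 0.6" --pt "-9 -6.5 1" --turn '[0, 0, 0, 0, 0]' --hand '[3, 3, 3, 3, 3]'

```text
time_s: 11.48
ee_pos: [0.4984, 0.0105, 0.1477]
orientation: [-1.206, 1.213, -1.212]
contact_force: [-0.4, -0.8, -4.3]
gripper_width: 0.0387
```

```bash
python3 -c "
from h import *
to(.5066,.1161,.14,-.003)"
```

```text
t 11.48 pos [0.4984 0.0105 0.1477] jaw -0.005 w 0.0387 q [ 0.02  0.24 -0.21  1.12  0.    1.6 ]
shift cm [-10.57   0.78   0.77] turn -0.002 tilt [-0.     0.001 -1.   ]
```

>>> arm_command --pt "-3 0 0.2" --pt "-6 0.2 0.4" --pt "-9 0.4 0.6" --pt "-10.6 0.6 0.8" --pt "-10.6 0.6 0.8" --turn '[0, 0, 0, 0, 0]' --hand '[3, 3, 3, 3, 3]'

```text
time_s: 11.9
ee_pos: [0.5069, 0.1194, 0.1414]
orientation: [-1.207, 1.212, -1.209]
contact_force: [0.4, -0.5, -2.9]
gripper_width: 0.0387
```

```bash
python3 -c "
from h import *
p,f,c=avgall(8)
to(.5066,.1161,.11,-.003)
import pickle
x0,y0,x1,y1=100,110,240,250
k=5
im=cv2.resize(c['pixels'][y0:y1,x0:x1],None,fx=k,fy=k,interpolation=cv2.INTER_CUBIC)
for r,z,P in ((.02,p[2]-.056+.09,p),(.02,p[2]-.056,p),(.022,.05,[.5063,.1162])):
    a=np.linspace(0,2*np.pi,60)
    q=proj(c,[[P[0]+r*np.cos(t),P[1]+r*np.sin(t),z] for t in a]);q=((q-[x0,y0]+.5)*k-.5)
    cv2.polylines(im,[q.round().astype(int)],True,(0,255,255),1)
cv2.imwrite('pics/sc5.png',im)
"
```

```text
t 12.3 P [0.5068 0.1162 0.1418] sd [0.0001 0.0007 0.0001] F [-0.16  0.06 -2.47] sd [0.32 0.39 0.38] tilt,jaw [-3.0e-04  1.2e-03 -1.0e+00 -4.8e-03] w 0.0388
t 12.3 pos [0.5069 0.1158 0.1419] jaw -0.006 w 0.0388 q [ 0.22  0.29 -0.17  1.12  0.    1.8 ]
shift cm [-0.03  3.19 -0.03] turn -0.003 tilt [-0.     0.001 -1.   ]
```

View pics/sc5.png

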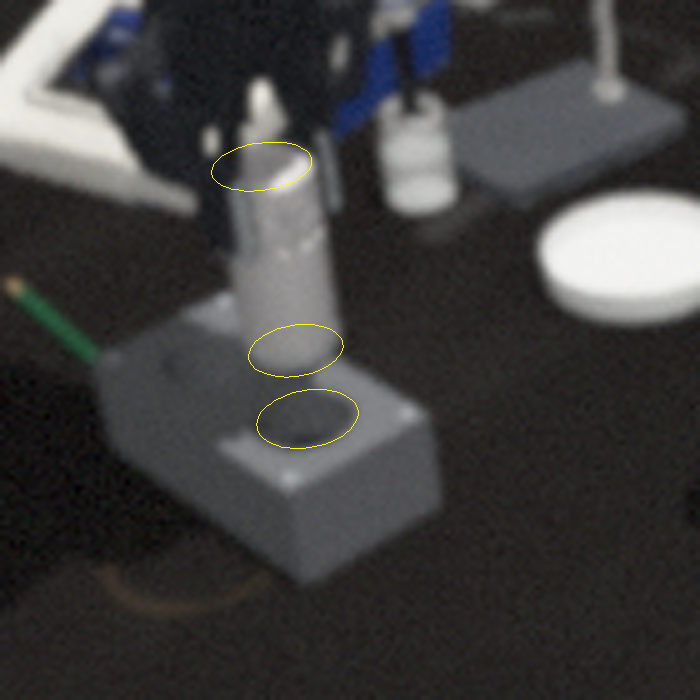

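```bash
python3 -c "
from h import *
p,f,c=avgall(2)
pickle.dump(c,open('held.pkl','wb'))
x0,y0,x1,y1=135,130,185,205
k=8
im=cv2.resize(c['pixels'][y0:y1,x0:x1],None,fx=k,fy=k,interpolation=cv2.INTER_CUBIC)
im=np.clip(im.astype(float)*1.6,0,255).astype(np.uint8)
im2=im.copy()
for r,z,P in ((.02,p[2]-.056+.09,p),(.02,p[2]-.056+.003,p),(.022,.05,[.5063,.1162]),(.017,p[2]-.056,p),(.02,p[2]-.056+.061,p)):
    a=np.linspace(0,2*np.pi,60)
    q=proj(c,[[P[0]+r*np.cos(t),P[1]+r*np.sin(t),z] for t in a]);q=((q-[x0,y0]+.5)*k-.5)
    cv2.polylines(im2,[q.round().astype(int)],True,(0,255,255),1)
cv2.imwrite('pics/sc6.png',np.hstack([im,im2]))
"
```

```text
t 12.4 P [0.5069 0.1159 0.1419] sd [0.     0.0001 0.    ] F [-0.5   0.05 -2.9 ] sd [0.07 0.68 0.3 ] tilt,jaw [-1.0e-04  1.4e-03 -1.0e+00 -5.6e-03] w 0.0383
```

View pics/sc6.png

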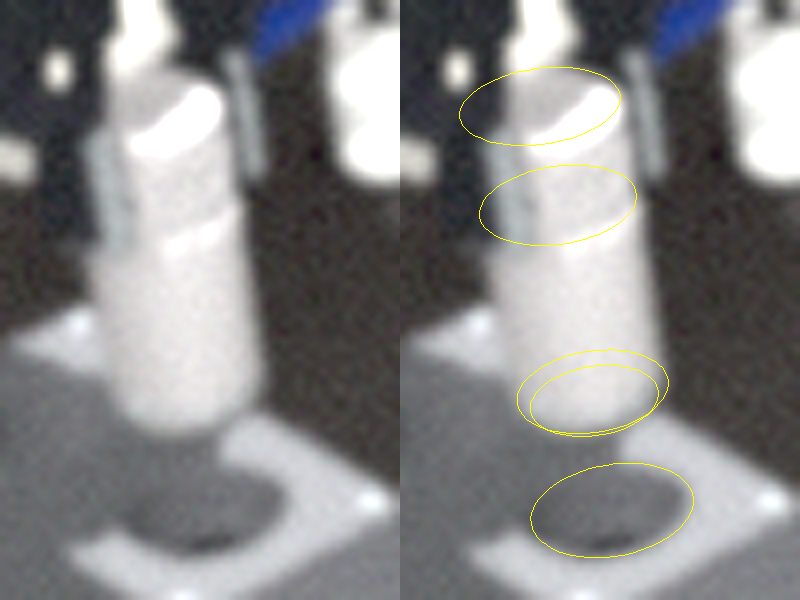

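>>> arm_command --pt "0.15 1 0" --pt "0.15 2 0" --pt "0.15 3 0" --pt "0.15 3 0" --turn '[0, 0, 0, 0]' --hand '[3, 3, 3, 3]'

```text
time_s: 12.73
ee_pos: [0.5055, 0.1141, 0.1092]
orientation: [-1.209, 1.216, -1.211]
contact_force: [-0.5, 0.1, -2.9]
gripper_width: 0.0385
```

```bash
python3 -c "
from h import *
p,f,c=avgall(8)
"
```

```text
t 13.13 P [0.5068 0.1145 0.1118] sd [0.0005 0.0001 0.0007] F [ 0.    0.19 -2.48] sd [0.66 0.36 0.13] tilt,jaw [-3.0e-04  1.4e-03 -1.0e+00 -5.5e-03] w 0.0384
```

>>> arm_command --pt "0 0.2 0" --pt "0 0.4 0" --pt "0 0.6 0" --pt "0 0.8 0" --pt "0 0.8 0" --turn '[0, 0, 0, 0, 0]' --hand '[3, 3, 3, 3, 3]'

```text
time_s: 13.55
ee_pos: [0.5069, 0.1146, 0.1037]
orientation: [-1.206, 1.214, -1.212]
contact_force: [-0.3, -1.0, -2.7]
gripper_width: 0.038
```

>>> arm_command --pt "0 0.2 0" --pt "0 0.4 0" --pt "0 0.6 0" --pt "0 0.8 0" --pt "0 0.8 0" --turn '[0, 0, 0, 0, 0]' --hand '[3, 3, 3, 3, 3]'

```text
time_s: 13.97
ee_pos: [0.5066, 0.1145, 0.0953]
orientation: [-1.206, 1.214, -1.212]
contact_force: [-0.3, 0.2, -2.7]
gripper_width: 0.0385
```

```bash
python3 -c "
from h import *
p,f,c=avgall(10)
cv2.imwrite('pics/sc7.png',cv2.resize(c['pixels'][130:230,110:220],None,fx=6,fy=6,interpolation=cv2.INTER_CUBIC))
"
```

```text
t 14.47 P [0.5069 0.1146 0.0957] sd [0.0001 0.     0.0001] F [-0.12  0.1  -2.59] sd [0.56 0.52 0.43] tilt,jaw [-2.0e-04  1.4e-03 -1.0e+00 -5.4e-03] w 0.0383
```

View pics/sc7.png

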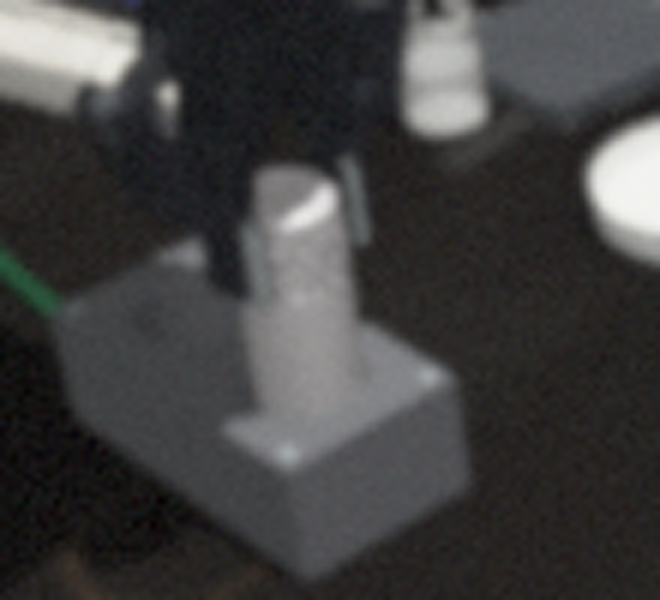

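>>> arm_command --pt "0 0.2 0" --pt "0 0.4 0" --pt "0 0.6 0" --pt "0 0.7 0" --turn '[0, 0, 0, 0]' --hand '[3, 3, 3, 3]'

```text
time_s: 14.8
ee_pos: [0.5068, 0.1146, 0.0884]
orientation: [-1.206, 1.214, -1.212]
contact_force: [0.2, 0.2, -2.5]
gripper_width: 0.0386
```

>>> arm_command --pt "0 0.1 0" --pt "0 0.2 0" --pt "0 0.2 0" --turn '[0, 0, 0]' --hand '[3, 3, 3]'

```text
time_s: 15.05
ee_pos: [0.5066, 0.1145, 0.0861]
orientation: [-1.206, 1.214, -1.212]
contact_force: [-0.7, -0.2, -2.6]
gripper_width: 0.0387
```

>>> arm_command --pt "0 0.1 0" --pt "0 0.2 0" --pt "0 0.2 0" --turn '[0, 0, 0]' --hand '[3, 3, 3]'

```text
time_s: 15.3
ee_pos: [0.5065, 0.1145, 0.0839]
orientation: [-1.206, 1.214, -1.212]
contact_force: [-0.4, -0.4, -2.5]
gripper_width: 0.0387
```

>>> arm_command --pt "0 0.1 0" --pt "0 0.15 0" --pt "0 0.15 0" --turn '[0, 0, 0]' --hand '[3, 3, 3]'

```text
time_s: 15.55
ee_pos: [0.5066, 0.1145, 0.0824]
orientation: [-1.206, 1.214, -1.212]
contact_force: [0.2, 0.1, -1.2]
gripper_width: 0.0384
```

>>> arm_command --pt "0 0.1 0" --pt "0 0.15 0" --pt "0 0.15 0" --turn '[0, 0, 0]' --hand '[3, 3, 3]'

```text
time_s: 15.8
ee_pos: [0.5066, 0.1145, 0.0809]
orientation: [-1.206, 1.214, -1.212]
contact_force: [-2.3, 0.9, 0.6]
gripper_width: 0.0385
```

```bash
python3 -c "
from h import *
p,f,c=avgall(5)
"
```

```text
t 16.05 P [0.5066 0.1145 0.081 ] sd [0. 0. 0.] F [-1.04  0.54  0.75] sd [0.33 0.39 0.39] tilt,jaw [-7.0e-04  1.3e-03 -1.0e+00 -5.4e-03] w 0.0383
```

>>> arm_command --pt "0 0 0" --pt "0 0 0" --pt "0 0 0" --pt "0 0 0" --pt "0 0 0" --turn '[0, 0, 0, 0, 0]' --hand '[4.4, 5, 6, 7, 7]'

```text
time_s: 16.47
ee_pos: [0.5067, 0.1145, 0.081]
orientation: [-1.206, 1.214, -1.212]
contact_force: [-0.4, 0.8, -0.8]
gripper_width: 0.0702
```

```bash
python3 -c "
from h import *
p,f,c=avgall(6)
cv2.imwrite('pics/sc8.png',cv2.resize(c['pixels'][130:230,110:220],None,fx=6,fy=6,interpolation=cv2.INTER_CUBIC))
"
```

```text
t 16.77 P [0.5066 0.1145 0.0809] sd [0. 0. 0.] F [ 0.01 -0.11 -0.01] sd [0.18 0.6  0.37] tilt,jaw [-8.0e-04  1.3e-03 -1.0e+00 -5.4e-03] w 0.0703
```

View pics/sc8.png

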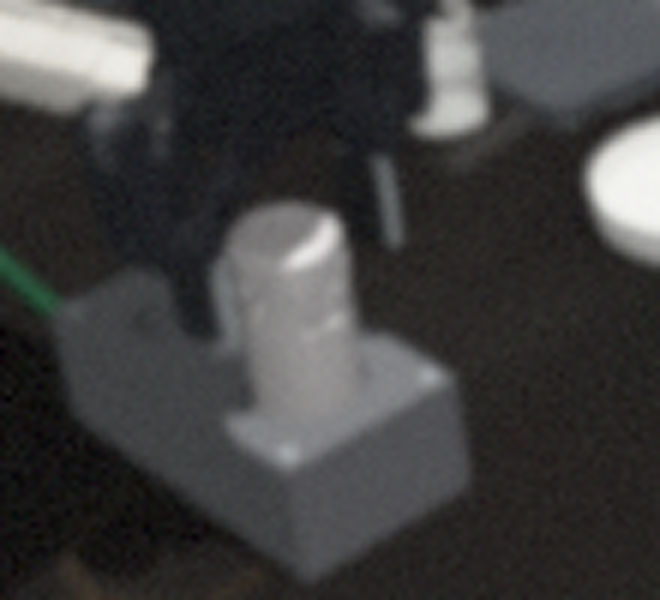

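Canister stands in the block pocket, at crop (300,310), fingers open and clear on both sides. I'll move up and over to the other canister.

>>> arm_command --pt "0 -1 0" --pt "0 -3 0" --pt "0 -6 0" --pt "0 -9 0" --pt "0 -10 0" --turn '[0, 0, 0, 0, 0]' --hand '[7, 7, 7, 7, 7]'

```text
time_s: 17.18
ee_pos: [0.5081, 0.1147, 0.1857]
orientation: [-1.202, 1.211, -1.213]
contact_force: [0.5, -0.3, 1.6]
gripper_width: 0.07
```

```bash
python3 -c "
from h import *
to(.615,-.059,.17,0)"
```

```text
t 17.18 pos [0.5081 0.1147 0.1857] jaw -0.005 w 0.07 q [ 0.22  0.26 -0.08  1.22  0.    1.8 ]
shift cm [17.32  1.58 10.78] turn -0.005 tilt [ 0.004  0.002 -1.   ]
```

>>> arm_command --pt "3.3 0.2 2" --pt "6.6 0.4 4" --pt "9.9 0.6 6" --pt "13.2 0.8 8" --pt "16.5 1 10.2" --turn '[0, 0, 0, 0, 0]' --hand '[8.5, 8.5, 8.5, 8.5, 8.5]'

```text
time_s: 17.6
ee_pos: [0.6097, -0.0526, 0.1763]
orientation: [-1.202, 1.211, -1.214]
contact_force: [0.8, 0.5, 0.8]
gripper_width: 0.0848
```

```bash
python3 -c "
from h import *
avgall(8)
to(.615,-.059,.15,0)"
```

```text
t 18.0 P [ 0.6097 -0.0523  0.1756] sd [0.0012 0.0028 0.0005] F [-0.91 -0.57 -0.21] sd [2.   2.35 1.02] tilt,jaw [ 0.004   0.0021 -1.     -0.0066] w 0.0848
t 18.0 pos [ 0.6089 -0.0497  0.1762] jaw -0.004 w 0.0848 q [-0.08  0.45  0.17  1.28  0.    1.49]
shift cm [0.93 2.62 0.6 ] turn -0.004 tilt [ 0.004  0.002 -1.   ]
```

>>> arm_command --pt "0.9 1.5 0.6" --pt "0.95 3 0.6" --pt "0.95 4.5 0.6" --pt "0.95 4.8 0.6" --pt "0.95 4.8 0.6" --turn '[0, 0, 0, 0, 0]' --hand '[8.5, 8.5, 8.5, 8.5, 8.5]'

```text
time_s: 18.42
ee_pos: [0.6142, -0.0584, 0.1278]
orientation: [-1.204, 1.211, -1.211]
contact_force: [0.4, 0.2, 0.6]
gripper_width: 0.085
```

```bash
python3 -c "
from h import *
p,f,c=avgall(8)
to(.615,-.059,.056,0)
cv2.imwrite('pics/sc9.png',cv2.resize(c['pixels'][110:250,180:320],None,fx=4,fy=4,interpolation=cv2.INTER_CUBIC))"
```

```text
t 18.82 P [ 0.6153 -0.0589  0.1291] sd [0.0002 0.0002 0.0003] F [ 0.02 -0.28  0.29] sd [0.43 0.37 0.58] tilt,jaw [ 0.0055  0.0023 -1.     -0.0037] w 0.0849
t 18.82 pos [ 0.6153 -0.0592  0.1287] jaw -0.004 w 0.0849 q [-0.1   0.49  0.09  1.17  0.    1.48]
shift cm [ 0.    7.27 -0.07] turn -0.004 tilt [ 0.005  0.002 -1.   ]
```

View pics/sc9.png

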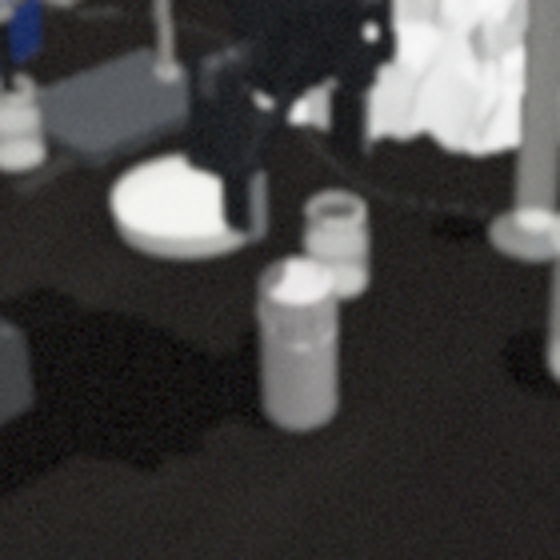

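>>> arm_command --pt "0 1.6 0" --pt "0 3.2 0" --pt "0 4.8 0" --pt "0 6.4 0" --pt "0 7.1 0" --turn '[0, 0, 0, 0, 0]' --hand '[8.5, 8.5, 8.5, 8.5, 8.5]'

```text
time_s: 19.23
ee_pos: [0.6148, -0.0589, 0.056]
orientation: [-1.203, 1.211, -1.212]
contact_force: [-0.5, 0.7, -0.8]
gripper_width: 0.0851
```

```bash
python3 -c "
from h import *
avgall(4)
avgall(25)
to(.615,-.059,.056,0)"
```

```text
t 19.43 P [ 0.6152 -0.059   0.0572] sd [0.0006 0.0001 0.0012] F [-0.44 -0.09 -0.21] sd [1.   0.51 0.19] tilt,jaw [ 0.004   0.0025 -1.     -0.0041] w 0.085
t 20.68 P [ 0.6158 -0.059   0.058 ] sd [0.0002 0.     0.0004] F [ 0.16  0.05 -0.07] sd [0.51 0.42 0.42] tilt,jaw [ 0.0056  0.0023 -1.     -0.0041] w 0.0848
t 20.68 pos [ 0.6156 -0.059   0.0577] jaw -0.004 w 0.0848 q [-0.1   0.53 -0.02  1.01  0.    1.48]
shift cm [ 0.    0.17 -0.06] turn -0.004 tilt [ 0.005  0.002 -1.   ]
```

>>> arm_command --pt "0 0.15 0" --pt "0 0.15 0" --pt "0 0.15 0" --pt "0 0.15 0" --pt "0 0.15 0" --turn '[0, 0, 0, 0, 0]' --hand '[3, 3, 3, 3, 3]'

```text
time_s: 21.1
ee_pos: [0.6155, -0.059, 0.0565]
orientation: [-1.202, 1.21, -1.213]
contact_force: [-2.6, -0.7, 3.2]
gripper_width: 0.0383
```

```bash
python3 -c "
from h import *
avgall(5)"
```

```text
t 21.35 P [ 0.6156 -0.059   0.0565] sd [0. 0. 0.] F [-3.28  0.28  5.2 ] sd [0.52 0.41 0.39] tilt,jaw [ 0.0052  0.0023 -1.     -0.0041] w 0.0382
```

>>> arm_command --pt "0 -0.5 0" --pt "0 -1 0" --pt "0 -1.5 0" --pt "0 -2 0" --pt "0 -2.5 0" --turn '[0, 0, 0, 0, 0]' --hand '[3, 3, 3, 3, 3]'

```text
time_s: 21.77
ee_pos: [0.6156, -0.0591, 0.0821]
orientation: [-1.202, 1.209, -1.213]
contact_force: [0.0, -0.0, -2.4]
gripper_width: 0.0385
```

```bash
python3 -c "
from h import *
avgall(4);p,f,c=avgall(30)
cv2.imwrite('pics/sc10.png',cv2.resize(c['pixels'][110:250,180:320],None,fx=4,fy=4,interpolation=cv2.INTER_CUBIC))"
```

```text
t 21.97 P [ 0.6158 -0.0591  0.0823] sd [0.0002 0.     0.0006] F [ 0.49 -0.07 -1.64] sd [0.36 0.18 0.32] tilt,jaw [ 0.0062  0.0022 -1.     -0.0041] w 0.0382
t 23.47 P [ 0.6154 -0.0591  0.0814] sd [0.0001 0.     0.0001] F [ 0.15 -0.03 -1.9 ] sd [0.52 0.47 0.51] tilt,jaw [ 0.0051  0.0024 -1.     -0.0041] w 0.0386
```

View pics/sc10.png

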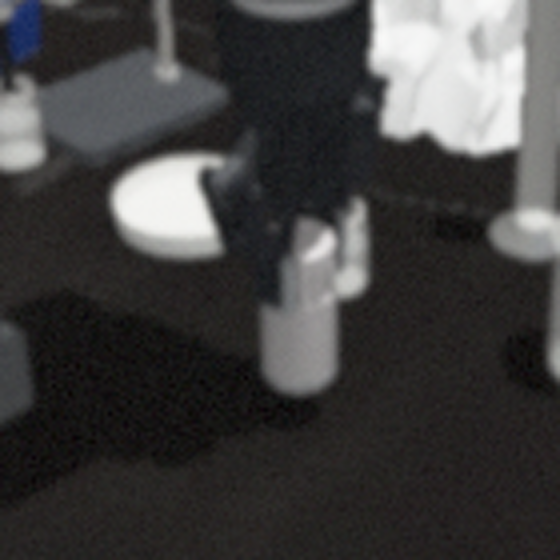

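```bash
python3 - <<'E'
from h import *
o=[]
for nm,(x0,y0,x1,y1) in {"top0":(320,170,420,225),"scene0":(310,230,420,300)}.items():
    c=load(nm+".pkl");k=5
    im=cv2.resize(c["pixels"][y0:y1,x0:x1],None,fx=k,fy=k,interpolation=cv2.INTER_CUBIC)
    for P in ([.5631,-.2952],[.5717,-.3646]):
      for r in (.022,.027):
        a=np.linspace(0,2*np.pi,60)
        q=proj(c,[[P[0]+r*np.cos(t),P[1]+r*np.sin(t),.05] for t in a]);q=((q-[x0,y0]+.5)*k-.5)
        cv2.polylines(im,[q.round().astype(int)],True,(0,255,255),1)
    o.append(cv2.copyMakeBorder(im,0,0,0,max(0,550-im.shape[1]),cv2.BORDER_CONSTANT))
cv2.imwrite(f"pics/ov_tube.png",np.vstack(o)[:600])
E
```

```text
(no output)
```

View pics/ov_tube.png

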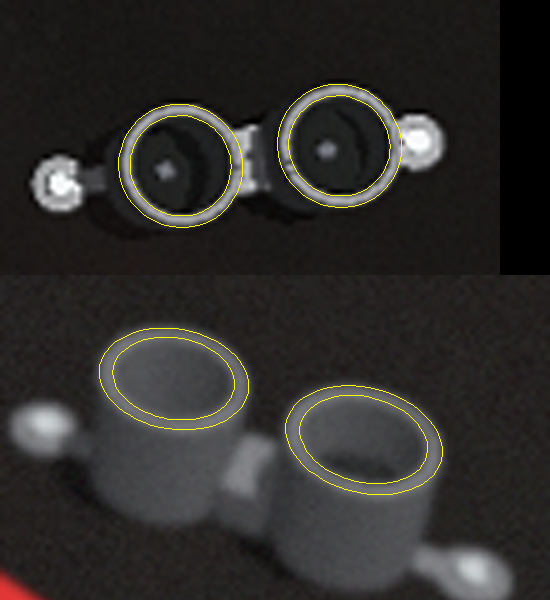

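>>> arm_command --pt "0 -2 0" --pt "0 -4.5 0" --pt "3 -6.5 -0.6" --pt "6 -6.5 -1.3" --pt "9 -6.5 -2" --turn '[0, 0, 0, 0, 0]' --hand '[3, 3, 3, 3, 3]'

```text
time_s: 23.88
ee_pos: [0.5953, -0.15, 0.1477]
orientation: [-1.201, 1.206, -1.214]
contact_force: [0.5, 0.2, -2.3]
gripper_width: 0.0386
```

```bash
python3 -c "
from h import *
to(.563,-.295,.14,0)"
```

```text
t 23.88 pos [ 0.5953 -0.15    0.1477] jaw -0.003 w 0.0386 q [-0.25  0.47  0.11  1.21  0.    1.32]
shift cm [14.51  0.72 -3.2 ] turn -0.003 tilt [ 0.008  0.002 -1.   ]
```

Tube mouth circles fit in both pictures. I'll go on to the left (nearer) tube.

>>> arm_command --pt "3.3 0.1 -0.7" --pt "6.6 0.2 -1.4" --pt "9.9 0.3 -2.1" --pt "13.2 0.4 -2.8" --pt "14.5 0.5 -3.2" --turn '[0, 0, 0, 0, 0]' --hand '[3, 3, 3, 3, 3]'

```text
time_s: 24.3
ee_pos: [0.5618, -0.2987, 0.142]
orientation: [-1.201, 1.208, -1.216]
contact_force: [0.5, -0.5, -1.5]
gripper_width: 0.0386
```

```bash
python3 -c "
from h import *
avgall(6)
p,f,c=avgall(4)
to(.5635,-.2953,.11,0)
x0,y0,x1,y1=310,170,380,270
k=6
im=cv2.resize(c['pixels'][y0:y1,x0:x1],None,fx=k,fy=k,interpolation=cv2.INTER_CUBIC)
im2=im.copy()
for r,z,P in ((.02,p[2]-.0565+.09,p),(.02,p[2]-.0565+.003,p),(.017,p[2]-.0565,p),(.02,p[2]-.0565+.061,p),(.022,.05,[.5631,-.2952])):
    a=np.linspace(0,2*np.pi,60)
    q=proj(c,[[P[0]+r*np.cos(t),P[1]+r*np.sin(t),z] for t in a]);q=((q-[x0,y0]+.5)*k-.5)
    cv2.polylines(im2,[q.round().astype(int)],True,(0,255,255),1)
cv2.imwrite('pics/sc11.png',np.hstack([im[:,:390],im2[:,:390]]))
"
```

```text
t 24.6 P [ 0.5626 -0.2958  0.142 ] sd [0.0007 0.0019 0.0002] F [-0.44  0.09 -2.05] sd [0.74 1.07 0.55] tilt,jaw [ 0.0076  0.0017 -1.     -0.0041] w 0.0387
t 24.8 P [ 0.5634 -0.2939  0.1423] sd [0.     0.0001 0.    ] F [ 0.11 -0.   -1.87] sd [0.33 0.34 0.29] tilt,jaw [ 0.0079  0.0017 -1.     -0.0015] w 0.0387
t 24.8 pos [ 0.5633 -0.2941  0.1423] jaw -0.002 w 0.0387 q [-0.48  0.52  0.18  1.22  0.01  1.09]
shift cm [ 0.12  3.23 -0.01] turn -0.002 tilt [ 0.008  0.002 -1.   ]
```

View pics/sc11.png

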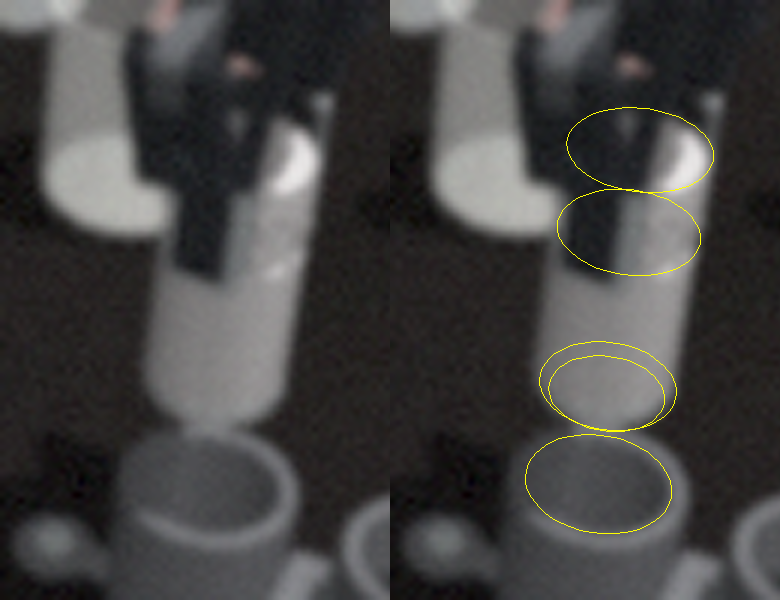

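>>> arm_command --pt "0.12 1 0" --pt "0.12 2 0" --pt "0.12 3 0" --pt "0.12 3 0" --pt "0.12 3 0" --turn '[0, 0, 0, 0, 0]' --hand '[3, 3, 3, 3, 3]'

```text
time_s: 25.22
ee_pos: [0.5629, -0.2949, 0.1111]
orientation: [-1.202, 1.207, -1.211]
contact_force: [-0.0, -0.6, -2.3]
gripper_width: 0.0386
```

```bash
python3 -c "
from h import *
p,f,c=avgall(8)
"
```

```text
t 25.62 P [ 0.5637 -0.2953  0.1126] sd [0.0001 0.0001 0.0003] F [ 0.01 -0.07 -1.97] sd [0.53 0.27 0.46] tilt,jaw [ 0.0083  0.0015 -1.     -0.0017] w 0.0383
```

>>> arm_command --pt "0 0.2 -0.05" --pt "0 0.4 -0.05" --pt "0 0.6 -0.05" --pt "0 0.8 -0.05" --pt "0 0.8 -0.05" --turn '[0, 0, 0, 0, 0]' --hand '[3, 3, 3, 3, 3]'

```text
time_s: 26.03
ee_pos: [0.563, -0.2952, 0.104]
orientation: [-1.202, 1.206, -1.213]
contact_force: [0.4, 0.1, -2.8]
gripper_width: 0.0385
```

>>> arm_command --pt "0 0.2 0" --pt "0 0.4 0" --pt "0 0.6 0" --pt "0 0.8 0" --pt "0 0.8 0" --turn '[0, 0, 0, 0, 0]' --hand '[3, 3, 3, 3, 3]'

```text
time_s: 26.45
ee_pos: [0.5629, -0.2951, 0.0955]
orientation: [-1.202, 1.206, -1.212]
contact_force: [-0.4, -0.3, -1.9]
gripper_width: 0.0384
```

```bash
python3 -c "
from h import *
p,f,c=avgall(10)
cv2.imwrite('pics/sc12.png',cv2.resize(c['pixels'][180:300,300:420],None,fx=5,fy=5,interpolation=cv2.INTER_CUBIC))
"
```

```text
t 26.95 P [ 0.5631 -0.2952  0.096 ] sd [0.0001 0.     0.0001] F [-0.25  0.02 -1.99] sd [0.53 0.42 0.4 ] tilt,jaw [ 0.0078  0.0017 -1.     -0.0016] w 0.0385
```

View pics/sc12.png

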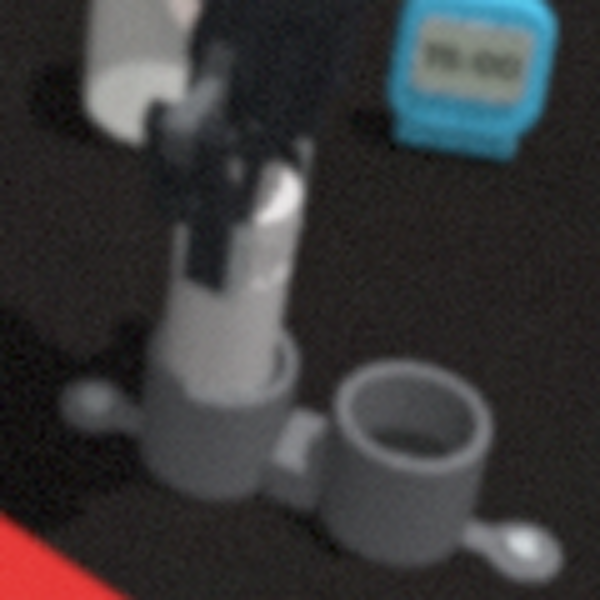

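>>> arm_command --pt "0 0.2 0" --pt "0 0.4 0" --pt "0 0.6 0" --pt "0 0.7 0" --turn '[0, 0, 0, 0]' --hand '[3, 3, 3, 3]'

```text
time_s: 27.28
ee_pos: [0.563, -0.2951, 0.0886]
orientation: [-1.202, 1.206, -1.212]
contact_force: [-0.2, 0.0, -1.8]
gripper_width: 0.0385
```

>>> arm_command --pt "0 0.1 0" --pt "0 0.2 0" --pt "0 0.2 0" --turn '[0, 0, 0]' --hand '[3, 3, 3]'

```text
time_s: 27.53
ee_pos: [0.5629, -0.295, 0.0863]
orientation: [-1.202, 1.206, -1.212]
contact_force: [-0.5, 0.6, -2.6]
gripper_width: 0.0382
```

```bash
python3 -c "
from h import *
p,f,c=avgall(5)
"
```

```text
t 27.78 P [ 0.563  -0.2951  0.0866] sd [0.     0.     0.0001] F [ 0.04  0.02 -2.13] sd [0.28 0.44 0.23] tilt,jaw [ 0.0073  0.002  -1.     -0.0016] w 0.0387
```

>>> arm_command --pt "0 0.1 0" --pt "0 0.2 0" --pt "0 0.2 0" --turn '[0, 0, 0]' --hand '[3, 3, 3]'

```text
time_s: 28.03
ee_pos: [0.563, -0.295, 0.0844]
orientation: [-1.202, 1.206, -1.212]
contact_force: [0.4, 0.5, -2.4]
gripper_width: 0.0385
```

```bash
python3 -c "
from h import *
p,f,c=avgall(5)
"
```

```text
t 28.28 P [ 0.5631 -0.2951  0.0846] sd [0.     0.     0.0001] F [ 0.02 -0.23 -1.91] sd [0.53 0.28 0.42] tilt,jaw [ 0.0074  0.0019 -1.     -0.0016] w 0.0384
```

>>> arm_command --pt "0 0.1 0" --pt "0 0.15 0" --pt "0 0.15 0" --turn '[0, 0, 0]' --hand '[3, 3, 3]'

```text
time_s: 28.53
ee_pos: [0.563, -0.295, 0.083]
orientation: [-1.202, 1.206, -1.212]
contact_force: [-0.5, 0.5, -1.9]
gripper_width: 0.0384
```

```bash
python3 -c "
from h import *
p,f,c=avgall(5)
"
```

```text
t 28.78 P [ 0.5631 -0.2951  0.0832] sd [0. 0. 0.] F [-0.04  0.02 -1.9 ] sd [0.46 0.48 0.42] tilt,jaw [ 0.0074  0.0019 -1.     -0.0016] w 0.0382
```

>>> arm_command --pt "0 0.1 0" --pt "0 0.15 0" --pt "0 0.15 0" --turn '[0, 0, 0]' --hand '[3, 3, 3]'

```text
time_s: 29.03
ee_pos: [0.563, -0.2951, 0.0815]
orientation: [-1.202, 1.206, -1.212]
contact_force: [-0.0, -0.2, -1.8]
gripper_width: 0.0388
```

>>> arm_command --pt "0 0.1 0" --pt "0 0.15 0" --pt "0 0.15 0" --turn '[0, 0, 0]' --hand '[3, 3, 3]'

```text
time_s: 29.28
ee_pos: [0.563, -0.295, 0.0799]
orientation: [-1.202, 1.206, -1.212]
contact_force: [0.4, -0.1, -2.0]
gripper_width: 0.0387
```

>>> arm_command --pt "0 0.1 0" --pt "0 0.15 0" --pt "0 0.15 0" --turn '[0, 0, 0]' --hand '[3, 3, 3]'

```text
time_s: 29.53
ee_pos: [0.563, -0.295, 0.0782]
orientation: [-1.202, 1.206, -1.212]
contact_force: [0.1, 0.1, -1.9]
gripper_width: 0.0384
```

>>> arm_command --pt "0 0.1 0" --pt "0 0.15 0" --pt "0 0.15 0" --turn '[0, 0, 0]' --hand '[3, 3, 3]'

```text
time_s: 29.78
ee_pos: [0.5629, -0.295, 0.0766]
orientation: [-1.202, 1.206, -1.212]
contact_force: [0.8, -1.1, -1.7]
gripper_width: 0.0383
```

>>> arm_command --pt "0 0.1 0" --pt "0 0.15 0" --pt "0 0.15 0" --turn '[0, 0, 0]' --hand '[3, 3, 3]'

```text
time_s: 30.03
ee_pos: [0.5629, -0.295, 0.0749]
orientation: [-1.202, 1.206, -1.212]
contact_force: [0.9, -0.9, -2.8]
gripper_width: 0.0383
```

>>> arm_command --pt "0 0.1 0" --pt "0 0.15 0" --pt "0 0.15 0" --turn '[0, 0, 0]' --hand '[3, 3, 3]'

```text
time_s: 30.28
ee_pos: [0.5629, -0.295, 0.0733]
orientation: [-1.202, 1.207, -1.212]
contact_force: [0.3, 0.1, -2.5]
gripper_width: 0.0386
```

>>> arm_command --pt "0 0.1 0" --pt "0 0.15 0" --pt "0 0.15 0" --turn '[0, 0, 0]' --hand '[3, 3, 3]'

```text
time_s: 30.53
ee_pos: [0.5628, -0.295, 0.0717]
orientation: [-1.202, 1.207, -1.212]
contact_force: [1.4, 0.3, -2.5]
gripper_width: 0.0381
```

>>> arm_command --pt "0 0.1 0" --pt "0 0.15 0" --pt "0 0.15 0" --turn '[0, 0, 0]' --hand '[3, 3, 3]'

```text
time_s: 30.78
ee_pos: [0.5629, -0.295, 0.07]
orientation: [-1.202, 1.207, -1.212]
contact_force: [0.0, 0.2, -2.6]
gripper_width: 0.0384
```

>>> arm_command --pt "0 0.1 0" --pt "0 0.15 0" --pt "0 0.15 0" --turn '[0, 0, 0]' --hand '[3, 3, 3]'

```text
time_s: 31.03
ee_pos: [0.5628, -0.295, 0.0684]
orientation: [-1.202, 1.207, -1.212]
contact_force: [0.9, -1.2, -2.7]
gripper_width: 0.0388
```

```bash
python3 -c "
from h import *
p,f,c=avgall(8)
cv2.imwrite('pics/sc13.png',cv2.resize(c['pixels'][180:300,300:420],None,fx=5,fy=5,interpolation=cv2.INTER_CUBIC))
"
```

```text
t 31.43 P [ 0.5628 -0.295   0.0685] sd [0. 0. 0.] F [ 0.39 -0.6  -2.28] sd [0.66 0.33 0.32] tilt,jaw [ 0.0064  0.0022 -1.     -0.0017] w 0.0385
```

View pics/sc13.png

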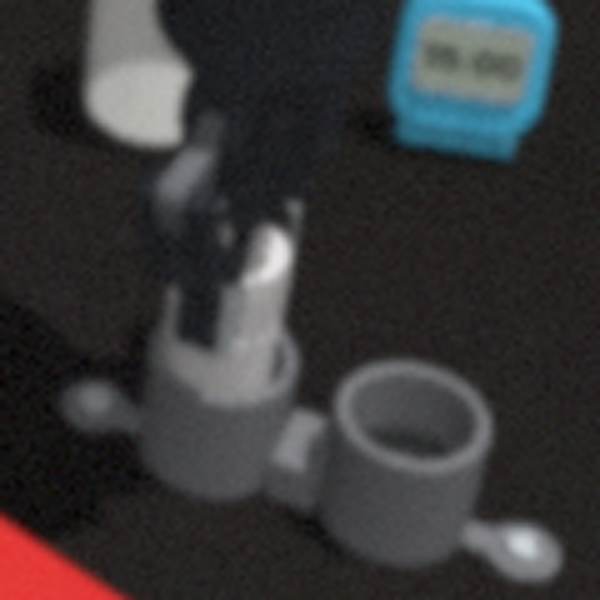

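>>> arm_command --pt "0.08 0 0.06" --pt "0.08 0.1 0.06" --pt "0.08 0.1 0.06" --turn '[0, 0, 0]' --hand '[3, 3, 3]'

```text
time_s: 31.68
ee_pos: [0.5634, -0.2958, 0.0674]
orientation: [-1.202, 1.207, -1.212]
contact_force: [0.1, -1.1, -1.0]
gripper_width: 0.0385
```

```bash
python3 -c "
from h import *
p,f,c=avgall(8)
"
```

```text
t 32.08 P [ 0.5634 -0.2957  0.0675] sd [0. 0. 0.] F [ 0.06 -0.15 -1.98] sd [0.49 0.52 0.33] tilt,jaw [ 0.0064  0.0023 -1.     -0.0017] w 0.0385
```

>>> arm_command --pt "0 0.05 0" --pt "0 0.1 0" --pt "0 0.1 0" --turn '[0, 0, 0]' --hand '[3, 3, 3]'

```text
time_s: 32.33
ee_pos: [0.5635, -0.2958, 0.0665]
orientation: [-1.202, 1.207, -1.212]
contact_force: [-0.7, -0.3, -0.6]
gripper_width: 0.0385
```

```bash
python3 -c "
from h import *
p,f,c=avgall(8)
"
```

```text
t 32.73 P [ 0.5634 -0.2958  0.0666] sd [0. 0. 0.] F [-0.48 -0.05 -0.56] sd [0.45 0.41 0.33] tilt,jaw [ 0.0065  0.0022 -1.     -0.0017] w 0.0386
```

>>> arm_command --pt "0 0.05 0" --pt "0 0.1 0" --pt "0 0.1 0" --turn '[0, 0, 0]' --hand '[3, 3, 3]'

```text
time_s: 32.98
ee_pos: [0.5635, -0.2958, 0.0656]
orientation: [-1.202, 1.207, -1.212]
contact_force: [-0.8, -0.2, 1.0]
gripper_width: 0.0384
```

```bash
python3 -c "
from h import *
p,f,c=avgall(8)
"
```

```text
t 33.38 P [ 0.5635 -0.2958  0.0656] sd [0. 0. 0.] F [-0.95  0.22  1.73] sd [0.39 0.55 0.54] tilt,jaw [ 0.0065  0.0022 -1.     -0.0017] w 0.0384
```

The sprung pad carries it. I'll let go.

>>> arm_command --pt "0 0 0" --pt "0 0 0" --pt "0 0 0" --pt "0 0 0" --pt "0 0 0" --turn '[0, 0, 0, 0, 0]' --hand '[4.4, 5, 6, 7, 7]'

```text
time_s: 33.8
ee_pos: [0.5635, -0.2958, 0.0656]
orientation: [-1.202, 1.207, -1.212]
contact_force: [0.2, 0.1, -0.9]
gripper_width: 0.0698
```

```bash
python3 -c "
from h import *
p,f,c=avgall(6)
cv2.imwrite('pics/sc14.png',cv2.resize(c['pixels'][180:300,300:420],None,fx=5,fy=5,interpolation=cv2.INTER_CUBIC))
"
```

```text
t 34.1 P [ 0.5635 -0.2958  0.0656] sd [0. 0. 0.] F [-0.18  0.15  0.2 ] sd [0.57 0.73 0.3 ] tilt,jaw [ 0.0065  0.0022 -1.     -0.0017] w 0.07
```

View pics/sc14.png

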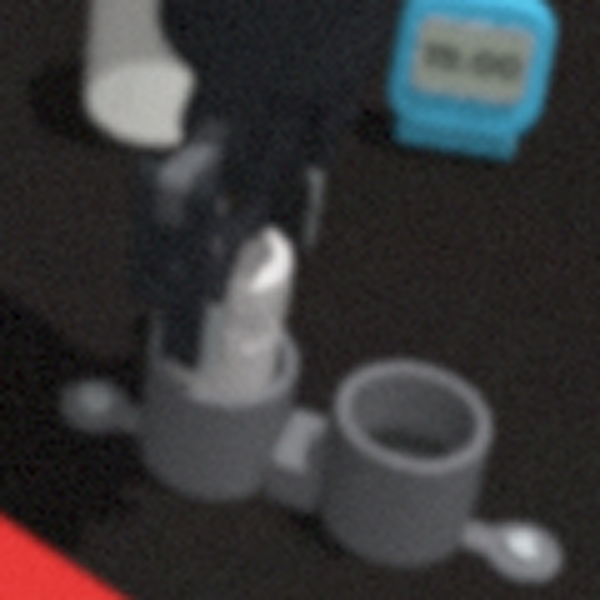

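Fingers have left the canister, which stands in the tube at crop (240,320). I'll retreat upward.

>>> arm_command --pt "0 -1 0" --pt "0 -3 0" --pt "0 -6 0" --pt "0 -9 0" --pt "0 -12 0" --turn '[0, 0, 0, 0, 0]' --hand '[7, 7, 7, 7, 7]'

```text
time_s: 34.52
ee_pos: [0.5624, -0.2959, 0.1878]
orientation: [-1.202, 1.206, -1.212]
contact_force: [1.2, -1.2, 0.4]
gripper_width: 0.0699
```

>>> arm_command --pt "-3.5 -1 -3" --pt "-7 -2 -6" --pt "-10.5 -3 -9" --pt "-14 -3 -12" --pt "-17 -3 -14" --turn '[0, 0, 0, 0, 0]' --hand '[7, 7, 7, 7, 7]'

```text
time_s: 34.93
ee_pos: [0.4304, -0.1375, 0.2181]
orientation: [-1.201, 1.205, -1.214]
contact_force: [0.6, 0.5, 0.6]
gripper_width: 0.0698
```

```bash
python3 -c "
from h import *
from workcell import eyes
avgall(8)
for n in('top','scene'):
    c=eyes.camera(n);pickle.dump(c,open(n+'_end.pkl','wb'));cv2.imwrite(f'pics/{n}_end.png',cv2.resize(c['pixels'],None,fx=1.5,fy=1.5,interpolation=cv2.INTER_CUBIC))
"
```

```text
t 35.33 P [ 0.4308 -0.1373  0.2177] sd [0.0022 0.0021 0.0005] F [ 1.13 -0.22  0.42] sd [1.32 0.47 1.54] tilt,jaw [ 0.0074  0.0021 -1.     -0.0011] w 0.0698
```

View pics/top_end.png

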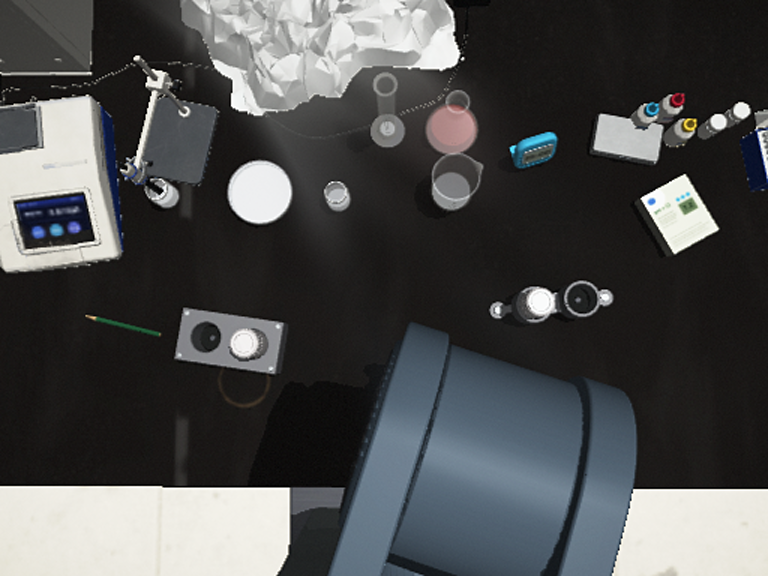

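View pics/scene_end.png

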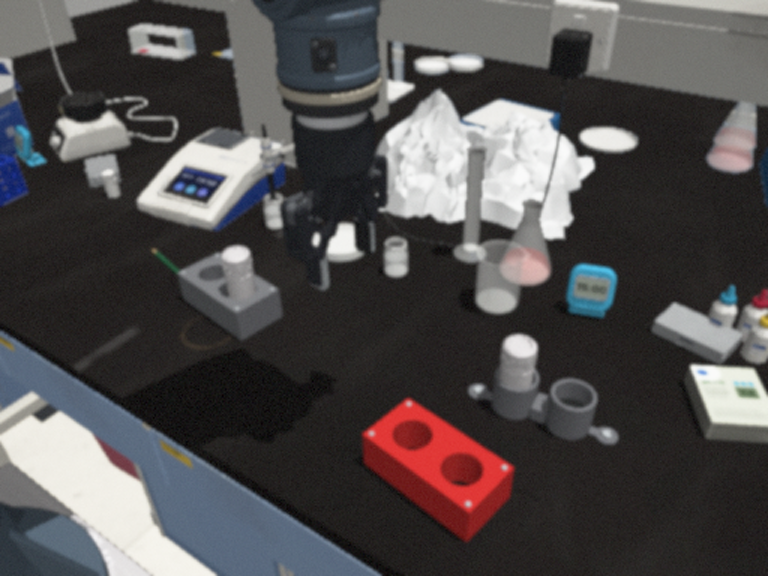

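Both canisters stand in their pockets: block at top-picture (248,344), tube at (539,302). The bystanders are where they were. One check of tilt follows.

```bash
python3 - <<'E'
from h import *
c=load("top_end.pkl");o=[]
k=8
for P,zb,r in (([.5063,.1162],.0255,(140,205,190,255)),([.5631,-.2952],.0095,(330,180,380,230))):
    x0,y0,x1,y1=r
    im=cv2.resize(c["pixels"][y0:y1,x0:x1],None,fx=k,fy=k,interpolation=cv2.INTER_CUBIC)
    a=np.linspace(0,2*np.pi,60)
    q=proj(c,[[P[0]+.02*np.cos(t),P[1]+.02*np.sin(t),zb+.09] for t in a]);q=((q-[x0,y0]+.5)*k-.5)
    cv2.polylines(im,[q.round().astype(int)],True,(0,0,255),1);o.append(im)
    g=cv2.cvtColor(c["pixels"][y0:y1,x0:x1],cv2.COLOR_BGR2GRAY)
cv2.imwrite("pics/endchk.png",np.hstack(o))
E
```

```text
(no output)
```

View pics/endchk.png

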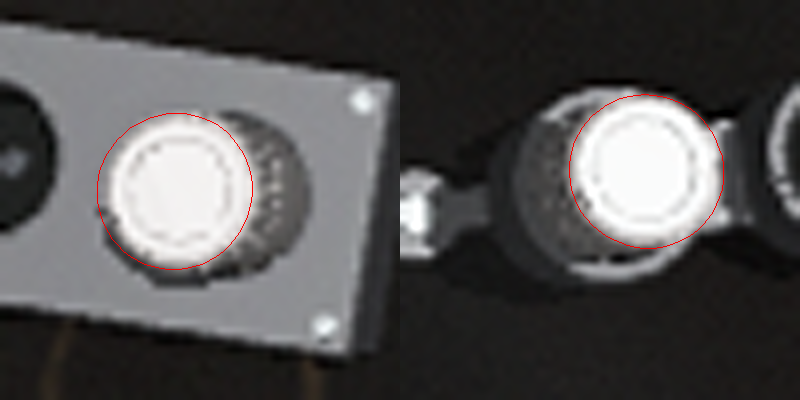

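```bash
python3 -c "
from h import *
avgall(8)
from workcell import hand_in
print(hand_in())"
```

```text
t 35.83 P [ 0.4319 -0.1386  0.2167] sd [0.0001 0.0002 0.0001] F [-0.08 -0.03  0.09] sd [0.66 0.53 0.34] tilt,jaw [ 0.0064  0.0022 -1.     -0.0021] w 0.0697
the job is handed in; nothing more can be done
None
```

Both canisters are standing in rack pockets and the job was handed in at about 36 s of the 67 s allowed; `hand_in` gave no verdict.

| Canister, by start position | Held still, height | Weight felt | Placed in | Force on pad before release |
|---|---|---|---|---|
| Near one, x 0.487, y −0.080 | about 25 mm up | about 245 g (± 10 g) | block rack, pocket at y 0.116 | about 3.3 N |
| Far one, x 0.615, y −0.059 | about 25 mm up | about 185 g (± 11 g) | tube rack, pocket at y −0.295 | about 3.6 N |

- **Rack for the near one:** its weight is inside the band where either rack will do. I picked the block rack, which has no upper limit on contact force.
- **Final pictures:** both lids sit within about 1 mm of where an upright canister on the pocket axis would show. The beaker, bottle and dish look unmoved.
- **Arm:** it is clear of everything, with a force reading of about zero.

Two readings did not quite fit. The near canister looked tilted about 0.03 rad in the grip, so I shifted the arm 1.5 mm to allow for it. The far one brushed the tube wall lightly (about 0.7 N) on the way down, and I corrected that by 1 mm before it reached the pad.

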